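# Unplug the dried drum shells and sort the plugs and hoops

### The arm

A 6-joint arm with a two-finger parallel gripper is mounted at the origin on the work surface. World frame = base frame: x ahead of the robot, y to its left, z up, the work surface at z = 0. Lengths are in m, angles in rad, forces in N, time in s.
With the tool pointing down it reaches from about 0.4 to 0.825 m from the base axis. Payload 7 kg.
Tool frame: the origin (TCP) lies at the very end of the fingers, on their centre line; the grasp point (between the pads) lies 19 mm behind it; x points along the fingers, y is the direction in which the jaws open and shut, and the axes are right-handed (so a half turn about x gives the same grasp; the last joint's range is limited). The gripper opens to 88 mm and grips with 3 to 60 N. Pads are 19 mm wide; open, the fingers measure 130 mm over their backs; the gripper's body (78 mm by 193 mm) begins 47 mm behind the grasp point.
Start: joints at [-0.859, 0.359, 0.012, 0, -1.224, -0.288], TCP at [0.278, -0.615, 0.19] pointing down, gripper open.
Joint ranges: [-3.07, 3.07], [-1.43, 2.12], [-1.02, 1.25], [-3.03, 1.67], [-3.05, -0], [-3.03, 3.03]. Speed limits (rad/s): [2.39, 2.39, 3.01, 3.14, 3.14, 3.14].

### API

Orientations are given as [roll, pitch, yaw] about the fixed x, y, z axes, in that order (R = Rz(yaw) Ry(pitch) Rx(roll)).
In Python, from station import arm gives the robot as it stands.
- The arm moves only by the shell command python3 -m inch 'ROWS' [OPENING] [FORCE]. ROWS is text: rows parted by semicolons, each of 6 numbers parted by spaces: the shift along the world's x, y, z in units of 30 mm (1.0 is 30 mm), then the turn, a rotation vector about the world's x, y, z in units of 5 degrees (1.0 is 5 degrees). In form: dx dy dz wx wy wz; .... A call has 1 to 12 rows; each row shifts and turns the commanded pose from where the row before left it; what a row does not reach is not made up. A row lasts 1/8 s, in which the tool goes at most 62.5 mm and 10.7 degrees, less where a joint would pass 70% of its speed; a pose out of reach is approached as far as the arm can. A call is refused whole if a number of a shift passes 1 or a number of a turn 1, either way. A call with a gripper value outside its range is refused whole. OPENING is the opening, from 0 (shut) to 1 (fully open), set as the call begins (- or left out, the last holds). The fingers move at their own pace and stop on an object; FORCE is the grip in N (left out, the last holds). Time passes only in rows, so rows that do not move let the fingers close. It gives the time, the measured TCP pose, the force and the opening at its end, in the units of the state.
- arm.get_state(): the state, without advancing time (a new reading comes with each control period).
- arm.grab_frame(name): name is "scene" or "top"; returns a dict with "frame" (420x560x3 uint8, red, green, blue), "range_z" (420x560 float32, m along the optical axis (not along the pixel's ray), 0 where there is no reading), "mtx" (3x3 intrinsics, pixels), "dist_coeffs" ([k1, k2, p1, p2, k3] as OpenCV has them; the pictures are not rectified), "pose" (4x4, takes a point from camera to world coordinates). Camera axes: x right, y up, looking along -z (the intrinsics and any distortion apply to the point x, -y, -z); pixel columns grow to the right and rows downward; lengths in m; the calibration is good to about 2 mm. A picture is of the moment at which its call begins.
- arm.job_done(): hands the job in, once; it reports no verdict.
Trained networks look in a picture, given as the dict that the camera call returned (one of the last four; its "shot" number tells which), for a name from the list of things; names that differ only in an ending like _2 or _b are one class to them, and where a whole thing is asked for, a point or a joint stands for the part that bears it (a point fixed in the world has none). Each returns a list of dicts, best first, with "confidence" (0 to 1); they miss things now and then, are a little off and sometimes report something else, mostly with a low value. They report only what shows in the picture. A call takes as long as a camera call.
- arm.search_frame(picture, target): "extent" ([centre column, centre row, width, height] as shares, 0 to 1, of the picture: columns of its width, rows of its height, round what is visible of it).
- arm.masks_of(picture, target): "mask" (420x560 bool, what is visible of it) and "extent" ([centre column, centre row, width, height] as shares, 0 to 1, of the picture: columns of its width, rows of its height, round what is visible of it).
- arm.place_of(picture, target): "position" ([column, row] as shares, 0 to 1, of the picture: columns of its width, rows of its height: a listed point, or the origin of a listed thing).
The state is a dict: "t": time; "q": joint angles; "qd": joint speeds; "joint_efforts": joint torques, N m; "eef_pos": TCP position; "ee_rot": TCP orientation; "force": force on the tool from outside, world axes, zero at the start; "moment": the same for the moment, N m; "width": finger opening in m.
Only numpy, scipy, OpenCV 4.12 (cv2) and the standard library are available. Lean on these libraries where they do the work, as an engineer would, in place of code of your own. Each camera call takes 0.05 s, during which the arm holds its last target. There are 200 camera calls.

### The job

The paint on the small drum shells is dry: free every wooden masking plug that is still stuck in a shell by twisting it back and forth while gently pulling, so that the shell stays down on its stand instead of coming up with the plug. Tidy the bench too: all plugs, the freed ones and any standing loose, go into the plywood box and all wooden hoops into the round basin. Leave the paint tin and the brush where they are.

Things in the scene. Friction and masses are not known exactly. Their poses are not given: they have to be found in the camera images.
- plugA: plain-wood masking plug, 62 mm tall, 0.1 kg: round body 60 mm across (z 0 to 20 mm), flange 74 mm across (z 20 to 26), upright grip bar 46 mm long (own x), 16 mm thick (own y), z 26 to 62. Origin: centre of underside. Starts pressed tight in the mouth of the shell on stand A, flange on the rim, origin 58 mm above the bench, bar at any yaw; or absent (shell open).
- plugB: plain-wood masking plug, 62 mm tall, 0.1 kg: round body 60 mm across (z 0 to 20 mm), flange 74 mm across (z 20 to 26), upright grip bar 46 mm long (own x), 16 mm thick (own y), z 26 to 62. Origin: centre of underside. Starts pressed tight in the mouth of the shell on stand B, flange on the rim, origin 58 mm above the bench, bar at any yaw; or absent (shell open).
- plugC: plain-wood masking plug, 62 mm tall, 0.1 kg: round body 60 mm across (z 0 to 20 mm), flange 74 mm across (z 20 to 26), upright grip bar 46 mm long (own x), 16 mm thick (own y), z 26 to 62. Origin: centre of underside. Starts pressed tight in the mouth of the shell on stand C, flange on the rim, origin 58 mm above the bench, bar at any yaw; or absent (shell open).
- plugD: plain-wood masking plug, 62 mm tall, 0.1 kg: round body 60 mm across (z 0 to 20 mm), flange 74 mm across (z 20 to 26), upright grip bar 46 mm long (own x), 16 mm thick (own y), z 26 to 62. Origin: centre of underside. At the start it stands loose and upright on the bench. May be absent.
- hoop1: plain-wood drum hoop (ring) of 56 mm outer and 40 mm inner diameter, 22 mm high, 0.04 kg, lying flat on the bench at the start. Origin: centre of its underside, z its axis. May be absent.
- hoop2: plain-wood drum hoop (ring) of 56 mm outer and 40 mm inner diameter, 22 mm high, 0.04 kg, lying flat on the bench at the start. Origin: centre of its underside, z its axis. May be absent.
- hoop3: plain-wood drum hoop (ring) of 56 mm outer and 40 mm inner diameter, 22 mm high, 0.04 kg, lying flat on the bench at the start. Origin: centre of its underside, z its axis. May be absent.
- standA: fixed plywood disc, 104 mm across, 12 mm thick, carrying a small red drum shell: upright wooden tube, 86 mm outer, 66 mm inner diameter, 66 mm tall, rim 78 mm above the bench; dowels keep it from turning. Origin: centre of the disc's underside; shell and plug stand on its vertical axis.
- shellA (a joint): height (m) of shell A above its seat, 0 to 0.04. It weighs 0.42 kg, lifts with 5 to 6 N, drops back. Sprung pads hold the plug with 12 to 18 N of friction over 20 mm of pull: a straight pull lifts the shell too; while the plug turns, friction acts mostly against the turning and a slow pull (a few mm per half radian) draws it out, the shell staying down.
- standB: fixed plywood disc, 104 mm across, 12 mm thick, carrying a small red drum shell: upright wooden tube, 86 mm outer, 66 mm inner diameter, 66 mm tall, rim 78 mm above the bench; dowels keep it from turning. Origin: centre of the disc's underside; shell and plug stand on its vertical axis.
- shellB (a joint): height (m) of shell B above its seat, 0 to 0.04. It weighs 0.42 kg, lifts with 5 to 6 N, drops back. Sprung pads hold the plug with 12 to 18 N of friction over 20 mm of pull: a straight pull lifts the shell too; while the plug turns, friction acts mostly against the turning and a slow pull (a few mm per half radian) draws it out, the shell staying down.
- standC: fixed plywood disc, 104 mm across, 12 mm thick, carrying a small red drum shell: upright wooden tube, 86 mm outer, 66 mm inner diameter, 66 mm tall, rim 78 mm above the bench; dowels keep it from turning. Origin: centre of the disc's underside; shell and plug stand on its vertical axis.
- shellC (a joint): height (m) of shell C above its seat, 0 to 0.04. It weighs 0.42 kg, lifts with 5 to 6 N, drops back. Sprung pads hold the plug with 12 to 18 N of friction over 20 mm of pull: a straight pull lifts the shell too; while the plug turns, friction acts mostly against the turning and a slow pull (a few mm per half radian) draws it out, the shell staying down.
- crate: fixed open plywood box for the plugs, 200 mm (its x) by 180 mm (its y) outside, 60 mm high, walls and floor 6 mm. Origin: centre of its underside. It stands to one side of the robot, the basin on the other; the sides are swapped at random.
- basin: fixed round open grey plastic basin for the hoops, 184 mm diameter at the foot, 210 mm at the rim, 50 mm high, floor 5 mm and wall 4 mm thick. Origin: centre of its underside.
- tin: bystander: closed metal paint tin, 74 mm diameter, 100 mm tall, left of the stands. Origin: centre of its underside.
- brush: bystander: paint brush lying right of the stands. Origin: under its middle.

How it is judged:
By the outcome, as a careful person would: the job done as asked, in the order asked, and still so for the second after the job is handed in, with the robot touching nothing.
Of plugA, plugB, plugC only 2 to 3 are there at a start; the rules pass over those that are not, and their reading is None.
Of plugD, hoop1, hoop2, hoop3 only 3 to 4 are there at a start; the rules pass over those that are not, and their reading is None.
At some moment in a run one of plugD, hoop1, hoop2, hoop3 may be knocked a few centimetres aside while the robot is not near it.
Once in a run the grip may slacken for a moment while it holds something.
It also fails if it takes over 210 s, if anything falls off the work surface, if the arm or the gripper's body presses on something with over 40 N, if the wrist force passes 120 N, or if a joint passes its speed limit or range.

## Working session

There is one attempt and no reset: what is moved stays moved. The work goes in short steps, Python scripts to look and compute and a shell command to move; the robot and the scene stay as the last step left them, time stands still between calls to the robot, and variables do not carry over. Pictures are saved under pics/ and viewed, about 12 in all and at most 16, crops included, and the job is handed in when it is done.

```bash
ls; mkdir -p pics
cat > h.py <<'E'
import numpy as np, cv2
from station import arm
def shot(name,fn=None):
    p=arm.grab_frame(name)
    if fn: cv2.imwrite('pics/'+fn,p['frame'][:,:,::-1])
    return p
def ray(p,uv):
    k=cv2.undistortPoints(np.array(uv,float).reshape(-1,1,2),np.array(p['mtx']),np.array(p['dist_coeffs'])).reshape(-1,2)
    d=np.c_[k[:,0],-k[:,1],-np.ones(len(k))]
    T=np.array(p['pose']); return T[:3,3],d@T[:3,:3].T
def onplane(p,uv,z):
    o,d=ray(p,uv); return o+d*((z-o[2])/d[:,2])[:,None]
def cloud(p,mask):
    v,u=np.nonzero(mask&(p['range_z']>0)); o,d=ray(p,np.c_[u,v]); return o+d*p['range_z'][v,u][:,None], np.c_[u,v]
E
python3 - <<'E'
from h import *
s=arm.get_state(); print({k:np.round(v,3) for k,v in s.items()})
p=shot('top','t0.png'); q=shot('scene','s0.png')
print(np.round(p['pose'],3),np.round(q['pose'],3))
for n in ['plugA','hoop1','standA','crate','basin','tin','brush']:
    for r in arm.masks_of(p,n):
        m=np.array(r['mask']); c,_=cloud(p,m)
        if len(c)==0: continue
        z=np.percentile(c[:,2],95); t=c[c[:,2]>z-.012]
        e=r['extent']
        print(n,round(r['confidence'],2),np.round([e[0]*560,e[1]*420,e[2]*560,e[3]*420]),'z',round(z,3),'all mid',np.round((c.min(0)+c.max(0))/2,3),'top mid',np.round((t.min(0)+t.max(0))/2,3),np.round(np.ptp(c,axis=0),3))
E
```

```text
pics
{'t': np.float64(0.0), 'q': array([-0.859,  0.359,  0.011, -0.   , -1.224, -0.288]), 'qd': array([-0.   ,  0.003, -0.002, -0.001, -0.001, -0.001]), 'joint_efforts': array([ 1.0000e-03, -5.8272e+01,  2.9307e+01,  6.9970e+00,  7.0000e-03,
       -0.0000e+00]), 'eef_pos': array([ 0.277, -0.615,  0.189]), 'ee_rot': array([1.649, 1.569, 2.073]), 'force': array([ 0.712,  0.128, -0.643]), 'moment': array([ 0.019,  0.012, -0.017]), 'width': np.float64(0.088)}
[[ 0.02   0.975 -0.221  0.33 ]
 [-1.     0.019 -0.009 -0.006]
 [-0.005  0.221  0.975  1.136]
 [ 0.     0.     0.     1.   ]] [[ 0.839 -0.257  0.48   1.157]
 [ 0.544  0.429 -0.721 -0.872]
 [-0.021  0.866  0.5    0.696]
 [ 0.     0.     0.     1.   ]]
plugA 0.94 [351. 178.  34.  30.] z 0.122 all mid [ 0.651 -0.153  0.102] top mid [ 0.65  -0.152  0.118] [0.069 0.069 0.048]
plugA 0.22 [270. 191.  36.  27.] z 0.08 all mid [0.63  0.017 0.047] top mid [0.631 0.016 0.076] [0.053 0.08  0.076]
hoop1 0.74 [292. 249.  30.  30.] z 0.025 all mid [ 0.512 -0.033  0.012] top mid [ 0.513 -0.031  0.021] [0.055 0.057 0.032]
hoop1 0.71 [217. 253.  22.  26.] z 0.024 all mid [0.502 0.132 0.014] top mid [0.502 0.132 0.02 ] [0.054 0.053 0.03 ]
hoop1 0.7 [340. 279.  29.  29.] z 0.025 all mid [ 0.453 -0.135  0.013] top mid [ 0.452 -0.136  0.02 ] [0.058 0.054 0.028]
standA 0.7 [347. 190.  45.  46.] z 0.079 all mid [ 0.644 -0.153  0.042] top mid [ 0.645 -0.153  0.078] [0.091 0.105 0.092]
basin 0.87 [442. 270.  99. 101.] z 0.049 all mid [ 0.475 -0.351  0.025] top mid [ 0.475 -0.343  0.046] [0.207 0.226 0.06 ]
tin 0.77 [124. 170.  43.  46.] z 0.102 all mid [0.693 0.349 0.052] top mid [0.675 0.332 0.099] [0.108 0.108 0.112]
brush 0.55 [422. 180.  92.  23.] z 0.022 all mid [ 0.682 -0.322  0.01 ] top mid [ 0.68  -0.32   0.018] [0.059 0.206 0.03 ]
```

View pics/t0.png

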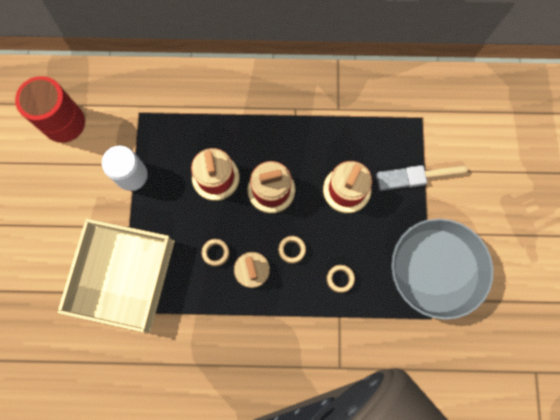

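View pics/s0.png

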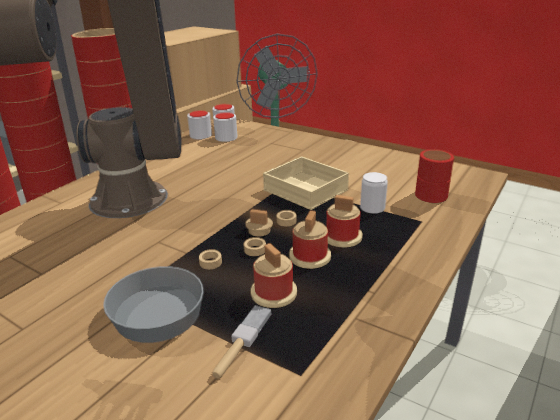

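The top view shows three plugged shells at about (213,172), (271,182) and (350,180). The loose plug is at (252,268) and the hoops are at (215,252), (291,249) and (340,279). The crate is on the left (118,276) and the basin on the right (442,270). Next I'll get bar poses from the range data.

```bash
cat >> h.py <<'E'
def bar(c,zlo,zhi):
    t=c[(c[:,2]>zlo)&(c[:,2]<zhi)][:,:2]
    if len(t)<8: return None
    r=cv2.minAreaRect(t.astype(np.float32)); (w,h),a=r[1],r[2]
    if w<h: a+=90; w,h=h,w
    return np.round(r[0],4),np.round((w,h),3),round((a+90)%180-90,1),len(t)
def box(p,u,v,r=22):
    m=np.zeros(p['range_z'].shape,bool); m[max(0,v-r):v+r,max(0,u-r):u+r]=1; return cloud(p,m)[0]
E
python3 - <<'E'
from h import *
p=shot('top')
for n,(u,v) in dict(A=(213,168),B=(271,178),C=(351,178)).items():
    c=box(p,u,v,28); print(n,'bar',bar(c,.108,.13),'flange',bar(c,.080,.09))
c=box(p,252,268,20); print('D bar',bar(c,.052,.07),'fl',bar(c,.02,.03))
c=box(p,118,276,62); print('crate',bar(c,.052,.07))
q=shot('scene')
# second opinion from scene cloud
m=np.ones(q['range_z'].shape,bool); c,_=cloud(q,m)
for n,(x,y) in dict(A=(.66,.133),B=(.63,.013),C=(.65,-.152)).items():
    k=c[np.hypot(c[:,0]-x,c[:,1]-y)<.06]; print(n,'scene bar',bar(k,.108,.13))
k=c[np.hypot(c[:,0]-.46,c[:,1]-.05)<.05];print('D scene',bar(k,.052,.07))
for n in ['plugA','crate']: print([(round(r['confidence'],2),np.round(np.multiply(r['position'],[560,420]))) for r in arm.place_of(p,n)])
E
```

```text
A bar (array([0.6736, 0.1411]), array([0.047, 0.016]), 12.3, 181) flange (array([0.6755, 0.1406]), array([0.077, 0.076]), -58.3, 732)
B bar (array([0.6468, 0.0158]), array([0.046, 0.016]), -75.8, 196) flange (array([0.6459, 0.0165]), array([0.08 , 0.078]), 62.1, 713)
C bar (array([ 0.6509, -0.1522]), array([0.046, 0.015]), -26.0, 183) flange (array([ 0.6485, -0.152 ]), array([0.078, 0.077]), -9.8, 751)
D bar (array([0.4662, 0.0532]), array([0.046, 0.015]), 15.7, 172) fl (array([0.4667, 0.0533]), array([0.072, 0.07 ]), 1.4, 732)
crate (array([0.4476, 0.3343]), array([0.2  , 0.182]), -11.0, 1253)
A scene bar (array([0.6758, 0.1405]), array([0.046, 0.019]), 14.3, 124)
B scene bar (array([0.6491, 0.0137]), array([0.047, 0.015]), -75.6, 103)
C scene bar (array([ 0.6516, -0.1535]), array([0.048, 0.018]), -26.7, 152)
D scene (array([0.4679, 0.0508]), array([0.045, 0.02 ]), 13.5, 94)
[(0.95, array([348., 183.]))]
[(0.82, array([124., 277.])), (0.5, array([217., 180.]))]
```

```bash
cat >> h.py <<'E'
from scipy.spatial.transform import Rotation as R
def st(tx=None,ty=None,tz=None,jaw=None):
    s=arm.get_state(); M=R.from_euler('xyz',s['ee_rot']).as_matrix()
    a=np.degrees(np.arctan2(M[1,1],M[0,1])); p=s['eef_pos']
    print('t %.1f'%s['t'],'tcp',np.round(p,4),'toolx',np.round(M[:,0],3),'jaw %.1f'%a,'q1 %.2f q6 %.2f'%(s['q'][0],s['q'][5]),'w %.4f'%s['width'],'F',np.round(s['force'],1))
    if tx is not None: print('units',np.round((np.array([tx,ty,tz])-p)/.03,2))
    if jaw is not None: print('turn units',round(((jaw-a+90)%180-90)/5,2))
E
python3 -c "
from h import *
st(.651,-.1528,.16,-26.3+90)"; python3 -m inch '0 0 0 0 0 -1' 1
```

```text
t 0.7 tcp [ 0.2775 -0.6153  0.1902] toolx [-0.  0. -1.] jaw 114.3 q1 -0.86 q6 -0.29 w 0.0878 F [ 0.5 -0.7 -0.2]
units [12.45 15.42 -1.01]
turn units -10.12
t: 0.78
eef_pos: [0.2776, -0.6153, 0.1903]
ee_rot: [-1.323, 1.571, -0.988]
force: [0.2, 0.5, -0.5]
width: 0.0875
```

```bash
python3 -c "
from h import *
st()"
```

```text
t 0.8 tcp [ 0.2776 -0.6153  0.1903] toolx [ 0. -0. -1.] jaw 109.2 q1 -0.86 q6 -0.38 w 0.0875 F [ 0.2  0.5 -0.5]
```

```bash
python3 -m inch '.78 .96 0 0 0 -.6;.78 .96 0 0 0 -.6;.78 .96 0 0 0 -.6;.78 .96 0 0 0 -.6;.78 .96 0 0 0 -.6;.78 .96 0 0 0 -.6;.78 .96 0 0 0 -.6;.78 .96 0 0 0 -.6;.78 .96 0 0 0 -.6;.78 .96 0 0 0 -.6;.78 .96 0 0 0 -.6;.78 .96 0 0 0 -.6' .5 60
python3 -m inch '.78 .96 0 0 0 -.5;.78 .96 0 0 0 -.5;.78 .96 0 0 0 -.5;.78 .96 0 0 0 -.4;0 0 -.3 0 0 0;0 0 0 0 0 0'
python3 -c "
from h import *
st(.651,-.1528,.09,-26.3+90)"
```

```text
t: 2.28
eef_pos: [0.5591, -0.2686, 0.1905]
ee_rot: [0.061, 1.57, -0.232]
force: [0.3, 0.8, -0.6]
width: 0.0438
t: 3.02
eef_pos: [0.6511, -0.1544, 0.1801]
ee_rot: [-2.734, 1.569, 3.092]
force: [-1.0, -0.4, 1.6]
width: 0.0435
t 3.0 tcp [ 0.6511 -0.1544  0.1801] toolx [-0.002  0.    -1.   ] jaw 63.8 q1 0.06 q6 -2.09 w 0.0435 F [-1.  -0.4  1.6]
units [-0.    0.05 -3.  ]
turn units -0.02
```

```bash
python3 -m inch '0 .05 -.6 0 0 0;0 0 -.6 0 0 0;0 0 -.6 0 0 0;0 0 -.6 0 0 0;0 0 -.4 0 0 0;0 0 -.2 0 0 0;0 0 0 0 0 0' .5 60
python3 -m inch '0 0 0 0 0 0;0 0 0 0 0 0;0 0 0 0 0 0;0 0 0 0 0 0;0 0 0 0 0 0;0 0 0 0 0 0' 0 60
python3 -c "
from h import *
st(.651,-.1528,.09,-26.3+90)"
```

```text
t: 3.9
eef_pos: [0.6519, -0.153, 0.091]
ee_rot: [-2.423, 1.57, -2.881]
force: [0.1, -0.2, 0.3]
width: 0.0436
t: 4.65
eef_pos: [0.652, -0.153, 0.0913]
ee_rot: [1.766, 1.571, 1.308]
force: [0.5, 0.2, 0.4]
width: 0.0004
t 4.7 tcp [ 0.652  -0.153   0.0913] toolx [ 0.  0. -1.] jaw 63.8 q1 0.06 q6 -2.09 w 0.0004 F [0.5 0.2 0.4]
units [-0.03  0.01 -0.04]
turn units -0.02
```

The gripper closed to 0.4 mm, so it holds nothing. I'll look.

Run:
```python
from h import *
q=shot('scene'); p=shot('top')
a=cv2.resize(q['frame'][180:340,180:400],(770,560),interpolation=cv2.INTER_CUBIC); b=p['frame']
cv2.imwrite('pics/c1.png',a[:,:,::-1])
c=box(p,351,178,28); print('bar',bar(c,.108,.13),'flange',bar(c,.080,.09))
```

```text
bar (array([ 0.6385, -0.1462]), array([0.02 , 0.015]), -26.0, 72) flange (array([ 0.6341, -0.1476]), array([0.08 , 0.049]), 69.1, 441)
```

View pics/c1.png

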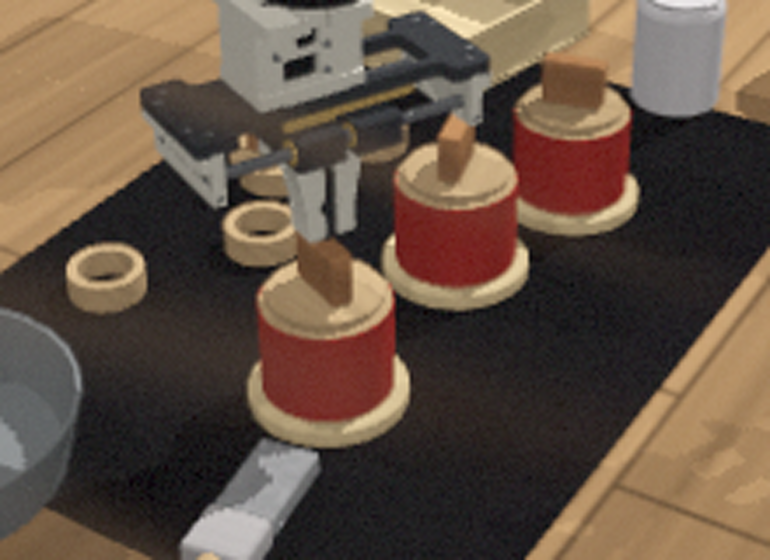

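Run:
```python
from h import *
p=shot('top'); q=shot('scene')
a=cv2.resize(p['frame'][120:320,180:460],(784,560),interpolation=cv2.INTER_CUBIC)
cv2.imwrite('pics/c2.png',a[:,:,::-1])
# fingers in the scene crop: cols 290-355,rows 160-240 of crop (scale 3.5)
m=np.zeros((420,560),bool); m[180+165//3:180+240*160//560,180+285*220//770:180+360*220//770]=1
c,uv=cloud(q,m); k=(c[:,2]>.095)&(c[:,0]<.645)
for u,x in list(zip(uv[k],c[k]))[::6]: print(u,np.round(x,3))
```

```text
[262 235] [ 0.635 -0.164  0.155]
[263 238] [ 0.639 -0.167  0.15 ]
[263 241] [ 0.637 -0.164  0.141]
[264 243] [ 0.64  -0.165  0.137]
[265 246] [ 0.645 -0.168  0.133]
```

View pics/c2.png

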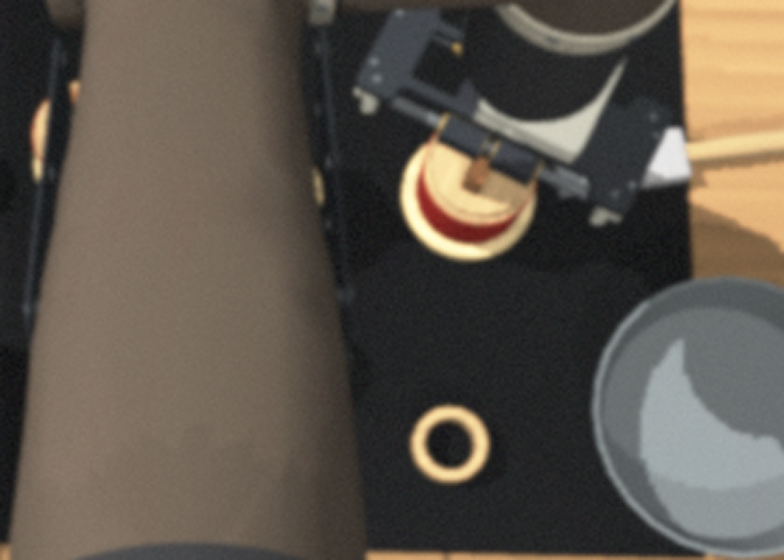

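Run:
```python
from h import *
q=shot('scene')
m=np.zeros((420,560),bool); m[222:268,255:292]=1
c,uv=cloud(q,m)
f=q['frame'].astype(int); g=f[uv[:,1],uv[:,0]]
k=(np.ptp(g,axis=1)<30)&(g.mean(1)>90)&(c[:,2]>.085)
for r in range(222,264,2):
    s=k&(uv[:,1]==r)
    if s.any(): print(r,uv[s][:,0].min(),uv[s][:,0].max(),np.round(np.median(c[s],axis=0),3),np.round(c[s].min(0),3),np.round(c[s].max(0),3))
```

```text
222 255 256 [ 0.633 -0.182  0.195] [ 0.632 -0.182  0.194] [ 0.635 -0.181  0.195]
224 279 283 [ 0.67  -0.147  0.183] [ 0.668 -0.164  0.181] [ 0.688 -0.143  0.197]
226 260 282 [ 0.668 -0.146  0.177] [ 0.662 -0.205  0.174] [ 0.683 -0.138  0.206]
228 261 282 [ 0.664 -0.152  0.174] [ 0.638 -0.188  0.171] [ 0.676 -0.143  0.197]
230 261 282 [ 0.658 -0.167  0.174] [ 0.637 -0.176  0.164] [ 0.669 -0.139  0.179]
232 262 281 [ 0.658 -0.167  0.169] [ 0.638 -0.176  0.161] [ 0.669 -0.142  0.174]
234 262 281 [ 0.658 -0.165  0.165] [ 0.635 -0.177  0.157] [ 0.67  -0.144  0.169]
236 263 281 [ 0.659 -0.165  0.158] [ 0.639 -0.176  0.151] [ 0.67  -0.143  0.164]
238 263 280 [ 0.657 -0.166  0.153] [ 0.637 -0.175  0.148] [ 0.669 -0.147  0.16 ]
240 263 280 [ 0.657 -0.167  0.147] [ 0.637 -0.173  0.142] [ 0.667 -0.144  0.154]
242 263 281 [ 0.659 -0.165  0.142] [ 0.636 -0.173  0.137] [ 0.669 -0.144  0.149]
244 264 281 [ 0.658 -0.165  0.137] [ 0.64  -0.17   0.132] [ 0.67  -0.145  0.142]
246 266 277 [ 0.656 -0.167  0.135] [ 0.648 -0.171  0.13 ] [ 0.664 -0.151  0.137]
248 268 271 [ 0.657 -0.169  0.133] [ 0.656 -0.173  0.13 ] [ 0.657 -0.165  0.134]
```

```bash
python3 -m inch '0 0 0 0 0 0;0 0 0 0 0 0;0 0 0 0 0 0;0 0 0 0 0 0;0 0 0 0 0 0' .5 60
python3 - <<'E'
from h import *
q=shot('scene')
a=cv2.resize(q['frame'][190:310,210:375],(770,560),interpolation=cv2.INTER_CUBIC)
cv2.imwrite('pics/c3.png',a[:,:,::-1])
m=np.zeros((420,560),bool); m[222:280,240:310]=1
c,uv=cloud(q,m)
f=q['frame'].astype(int); g=f[uv[:,1],uv[:,0]]
k=(np.ptp(g,axis=1)<30)&(g.mean(1)>90)&(c[:,2]>.085)
for r in range(230,280,3):
    s=k&(uv[:,1]==r)
    if s.any(): print(r,uv[s][:,0].min(),uv[s][:,0].max(),np.round(c[s].min(0),3),np.round(c[s].max(0),3))
E
```

```text
t: 5.52
eef_pos: [0.652, -0.153, 0.0913]
ee_rot: [1.153, 1.571, 0.696]
force: [0.4, -0.0, -0.2]
width: 0.0424
230 240 290 [ 0.637 -0.249  0.16 ] [ 0.68  -0.125  0.215]
233 240 289 [ 0.626 -0.248  0.152] [ 0.677 -0.124  0.208]
236 240 289 [ 0.634 -0.249  0.145] [ 0.678 -0.126  0.201]
239 254 289 [ 0.629 -0.193  0.138] [ 0.677 -0.125  0.163]
242 254 288 [ 0.627 -0.192  0.132] [ 0.677 -0.128  0.156]
245 255 264 [ 0.63  -0.191  0.139] [ 0.651 -0.181  0.148]
248 256 264 [ 0.634 -0.189  0.134] [ 0.65 -0.18  0.14]
251 259 262 [ 0.647 -0.193  0.131] [ 0.649 -0.185  0.135]
```

View pics/c3.png

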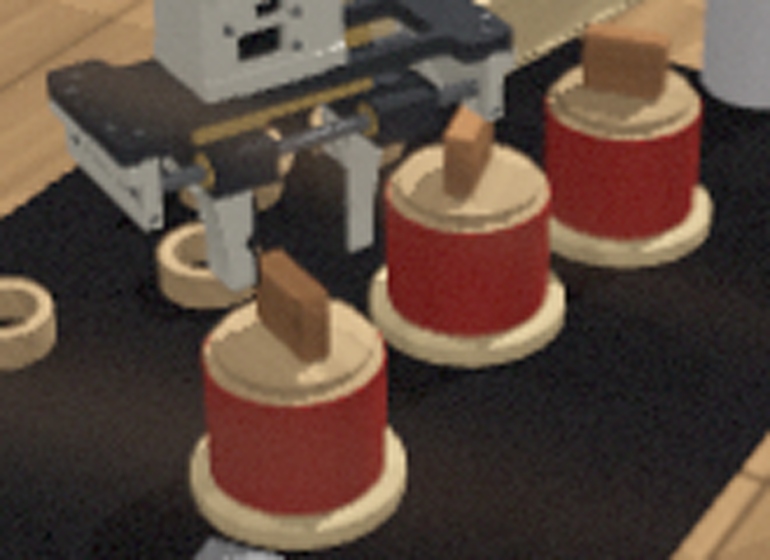

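The image puts the finger tips at about z 0.13, but the state says 0.091. That reading is some 37 mm low, while x and y agree. I'll go down in steps and watch the force.

```bash
python3 -m inch '0 0 -.2 0 0 0;0 0 -.2 0 0 0;0 0 -.2 0 0 0;0 0 -.2 0 0 0;0 0 0 0 0 0;0 0 0 0 0 0' .5 60
python3 - <<'E'
from h import *
q=shot('scene')
m=np.zeros((420,560),bool); m[222:290,240:310]=1
c,uv=cloud(q,m)
f=q['frame'].astype(int); g=f[uv[:,1],uv[:,0]]
k=(np.ptp(g,axis=1)<30)&(g.mean(1)>90)&(c[:,2]>.085)
for r in range(242,280,3):
    s=k&(uv[:,1]==r)
    if s.any(): print(r,uv[s][:,0].min(),uv[s][:,0].max(),np.round(c[s].min(0),3),np.round(c[s].max(0),3))
E
```

```text
t: 6.32
eef_pos: [0.6521, -0.153, 0.0674]
ee_rot: [-0.234, 1.571, -0.691]
force: [-0.2, 0.1, -0.1]
width: 0.0442
242 240 290 [ 0.626 -0.25   0.129] [ 0.679 -0.123  0.189]
245 240 289 [ 0.626 -0.25   0.123] [ 0.678 -0.126  0.182]
248 240 290 [ 0.628 -0.25   0.112] [ 0.678 -0.121  0.175]
251 255 289 [ 0.629 -0.192  0.108] [ 0.678 -0.126  0.134]
254 255 264 [ 0.628 -0.192  0.115] [ 0.65  -0.177  0.126]
257 256 264 [ 0.633 -0.193  0.111] [ 0.652 -0.183  0.12 ]
260 259 263 [ 0.645 -0.192  0.107] [ 0.649 -0.183  0.112]
```

```bash
python3 -m inch '0 0 -.2 0 0 0;0 0 -.2 0 0 0;0 0 0 0 0 0' .5 60; python3 -m inch '0 0 0 0 0 0;0 0 0 0 0 0;0 0 0 0 0 0;0 0 0 0 0 0' 0 60;python3 -c "
from h import *
st()"
```

```text
t: 6.75
eef_pos: [0.6514, -0.1529, 0.0544]
ee_rot: [-2.73, 1.569, 3.095]
force: [1.1, 0.4, 0.2]
width: 0.0439
t: 7.25
eef_pos: [0.6521, -0.1529, 0.0554]
ee_rot: [0.669, 1.57, 0.211]
force: [0.7, 1.3, 1.2]
width: 0.0154
t 7.2 tcp [ 0.6521 -0.1529  0.0554] toolx [ 0.  0. -1.] jaw 63.8 q1 0.06 q6 -2.09 w 0.0154 F [0.7 1.3 1.2]
```

Gripped at 15.4 mm. Now the twisting, with a slow pull of 0.36 mm per 5°.

```bash
python3 -m inch '0 0 0 0 0 1;0 0 0.012 0 0 1;0 0 0.012 0 0 1;0 0 0.012 0 0 1;0 0 0.012 0 0 1;0 0 0.012 0 0 1' 0 60
python3 -m inch '0 0 0 0 0 -1;0 0 0.012 0 0 -1;0 0 0.012 0 0 -1;0 0 0.012 0 0 -1;0 0 0.012 0 0 -1;0 0 0.012 0 0 -1;0 0 0.012 0 0 -1;0 0 0.012 0 0 -1;0 0 0.012 0 0 -1;0 0 0.012 0 0 -1;0 0 0.012 0 0 -1;0 0 0.012 0 0 -1'
python3 -m inch '0 0 0 0 0 1;0 0 0.012 0 0 1;0 0 0.012 0 0 1;0 0 0.012 0 0 1;0 0 0.012 0 0 1;0 0 0.012 0 0 1;0 0 0.012 0 0 1;0 0 0.012 0 0 1;0 0 0.012 0 0 1;0 0 0.012 0 0 1;0 0 0.012 0 0 1;0 0 0.012 0 0 1'
python3 - <<'E'
from h import *
st(); q=shot('scene')
a=cv2.resize(q['frame'][200:320,210:375],(770,560),interpolation=cv2.INTER_CUBIC)
cv2.imwrite('pics/c4.png',a[:,:,::-1])
E
```

```text
t: 8.0
eef_pos: [0.6516, -0.1525, 0.0564]
ee_rot: [2.222, 1.57, 2.29]
force: [1.0, 2.2, -2.8]
width: 0.0158
t: 9.5
eef_pos: [0.6514, -0.1528, 0.0604]
ee_rot: [-2.248, 1.57, 3.052]
force: [-0.1, -0.5, -3.2]
width: 0.0167
t: 11.0
eef_pos: [0.6514, -0.1527, 0.0643]
ee_rot: [2.499, 1.57, 2.567]
force: [-0.0, 1.1, -2.8]
width: 0.0158
t 11.0 tcp [ 0.6514 -0.1527  0.0643] toolx [-0.001  0.001 -1.   ] jaw 93.9 q1 0.06 q6 -1.56 w 0.0158 F [-0.   1.1 -2.8]
```

View pics/c4.png

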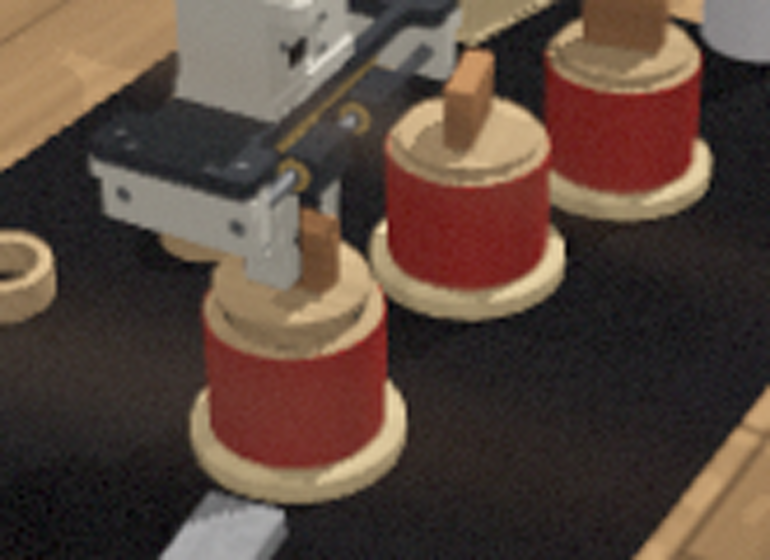

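The plug is rising and the shell stays seated (the gap shows under the flange at about (290,320) in the crop). I'll carry on.

```bash
python3 -m inch '0 0 0 0 0 -1;0 0 0.012 0 0 -1;0 0 0.012 0 0 -1;0 0 0.012 0 0 -1;0 0 0.012 0 0 -1;0 0 0.012 0 0 -1;0 0 0.012 0 0 -1;0 0 0.012 0 0 -1;0 0 0.012 0 0 -1;0 0 0.012 0 0 -1;0 0 0.012 0 0 -1;0 0 0.012 0 0 -1'
python3 -m inch '0 0 0 0 0 1;0 0 0.012 0 0 1;0 0 0.012 0 0 1;0 0 0.012 0 0 1;0 0 0.012 0 0 1;0 0 0.012 0 0 1;0 0 0.012 0 0 1;0 0 0.012 0 0 1;0 0 0.012 0 0 1;0 0 0.012 0 0 1;0 0 0.012 0 0 1;0 0 0.012 0 0 1'
python3 -m inch '0 0 0 0 0 -1;0 0 0.012 0 0 -1;0 0 0.012 0 0 -1;0 0 0.012 0 0 -1;0 0 0.012 0 0 -1;0 0 0.012 0 0 -1;0 0 0.012 0 0 -1;0 0 0.012 0 0 -1;0 0 0.012 0 0 -1;0 0 0.012 0 0 -1;0 0 0.012 0 0 -1;0 0 0.012 0 0 -1'
python3 -m inch '0 0 0 0 0 1;0 0 0.012 0 0 1;0 0 0.012 0 0 1;0 0 0.012 0 0 1;0 0 0.012 0 0 1;0 0 0.012 0 0 1;0 0 0.012 0 0 1;0 0 0.012 0 0 1;0 0 0.012 0 0 1;0 0 0.012 0 0 1;0 0 0.012 0 0 1;0 0 0.012 0 0 1'
python3 -m inch '0 0 0 0 0 1;0 0 0.05 0 0 0;0 0 0.2 0 0 0;0 0 .2 0 0 0;0 0 .2 0 0 0;0 0 0 0 0 0'
python3 -c "
from h import *
st(.53,-.01,.1)"
```

```text
t: 12.55
eef_pos: [0.6515, -0.1529, 0.0684]
ee_rot: [-2.203, 1.57, 3.095]
force: [0.4, 0.2, -3.0]
width: 0.0155
t: 14.05
eef_pos: [0.6516, -0.1526, 0.0724]
ee_rot: [2.42, 1.57, 2.487]
force: [-0.2, 2.4, -2.1]
width: 0.0157
t: 15.55
eef_pos: [0.6518, -0.153, 0.0768]
ee_rot: [-1.902, 1.571, -2.887]
force: [-0.4, 0.1, -1.2]
width: 0.0159
t: 17.05
eef_pos: [0.6518, -0.153, 0.0807]
ee_rot: [-2.993, 1.57, -2.926]
force: [-0.1, 0.8, -1.1]
width: 0.0159
t: 17.8
eef_pos: [0.6524, -0.153, 0.1012]
ee_rot: [-0.171, 1.569, -0.018]
force: [-0.6, -0.3, -1.5]
width: 0.0158
t 17.8 tcp [ 0.6524 -0.153   0.1012] toolx [ 0.001 -0.    -1.   ] jaw 98.8 q1 0.06 q6 -1.48 w 0.0158 F [-0.6 -0.3 -1.5]
units [-4.08  4.77 -0.04]
```

```bash
python3 -m inch '-.82 .95 0 0 0 0;-.82 .95 0 0 0 0;-.82 .95 0 0 0 0;-.82 .95 0 0 0 0;-.8 .97 0 0 0 0;-.07 .96 0 0 0 0;-.07 .96 0 0 0 0;-.07 .96 0 0 0 0'
python3 -m inch '-.07 .96 0 0 0 0;-.07 .96 0 0 0 0;-.07 .96 0 0 0 0;-.07 .96 0 0 0 0;-.07 .96 0 0 0 0;-.07 .96 0 0 0 0;-.07 .96 0 0 0 0;-.07 .96 0 0 0 0;-.07 .96 0 0 0 0;-.05 .5 0 0 0 0;0 0 0 0 0 0'
python3 -c "
from h import *
st(.5016,.3656,.009)"
```

```text
t: 18.8
eef_pos: [0.5231, 0.0775, 0.1005]
ee_rot: [0.447, 1.57, 0.6]
force: [0.9, -0.2, -1.1]
width: 0.0156
t: 20.18
eef_pos: [0.5026, 0.3517, 0.1]
ee_rot: [-2.458, 1.57, -2.303]
force: [0.5, -0.9, -0.6]
width: 0.0156
t 20.2 tcp [0.5026 0.3517 0.1   ] toolx [-0. -0. -1.] jaw 98.8 q1 0.93 q6 -2.34 w 0.0156 F [ 0.5 -0.9 -0.6]
units [-0.03  0.46 -3.03]
```

```bash
python3 -m inch '0 .46 -.4 0 0 0;0 0 -.6 0 0 0;0 0 -.6 0 0 0;0 0 -.6 0 0 0;0 0 -.4 0 0 0;0 0 -.2 0 0 0;0 0 -.1 0 0 0;0 0 0 0 0 0'
python3 -c "
from h import *
st(.5016,.3656,.006)"
```

```text
t: 21.18
eef_pos: [0.503, 0.3647, 0.0136]
ee_rot: [0.656, 1.57, 0.809]
force: [0.2, 1.3, -0.5]
width: 0.0158
t 21.2 tcp [0.503  0.3647 0.0136] toolx [ 0.  0. -1.] jaw 98.8 q1 0.94 q6 -2.36 w 0.0158 F [ 0.2  1.3 -0.5]
units [-0.05  0.03 -0.25]
```

```bash
python3 -m inch '0 0 -.15 0 0 0;0 0 -.1 0 0 0;0 0 0 0 0 0'; python3 -m inch '0 0 0 0 0 0;0 0 0 0 0 0;0 0 0 0 0 0;0 0 .5 0 0 0;0 0 .8 0 0 0;0 0 .8 0 0 0;0 0 .8 0 0 0;0 0 .5 0 0 0;0 0 0 0 0 0' .36 60
python3 - <<'E'
from h import *
st(.6746,.1408,.105,103.3)
p=shot('top','t1.png'); c=box(p,118,276,62); print('crate bars',bar(c,.063,.075))
for n,(u,v) in dict(A=(213,168),B=(271,178)).items():
    c=box(p,u,v,28); print(n,'bar',bar(c,.108,.13),'flange',bar(c,.080,.09))
E
```

```text
t: 21.55
eef_pos: [0.5027, 0.3644, 0.0056]
ee_rot: [-2.518, 1.57, -2.365]
force: [0.0, 0.1, -0.6]
width: 0.0154
t: 22.68
eef_pos: [0.5034, 0.3652, 0.1095]
ee_rot: [0.761, 1.568, 0.914]
force: [-0.1, 0.5, -0.7]
width: 0.0315
t 22.7 tcp [0.5034 0.3652 0.1095] toolx [ 0.002  0.002 -1.   ] jaw 98.8 q1 0.94 q6 -2.36 w 0.0315 F [-0.1  0.5 -0.7]
units [ 5.71 -7.48 -0.15]
turn units 0.9
crate bars (array([0.4481, 0.3323]), array([0.2  , 0.174]), -12.6, 107)
A bar (array([0.6738, 0.1411]), array([0.046, 0.016]), 12.3, 180) flange (array([0.6707, 0.1399]), array([0.079, 0.078]), 55.3, 736)
B bar (array([0.647, 0.016]), array([0.046, 0.017]), -73.0, 195) flange (array([0.6463, 0.0172]), array([0.079, 0.078]), -77.1, 704)
```

View pics/t1.png

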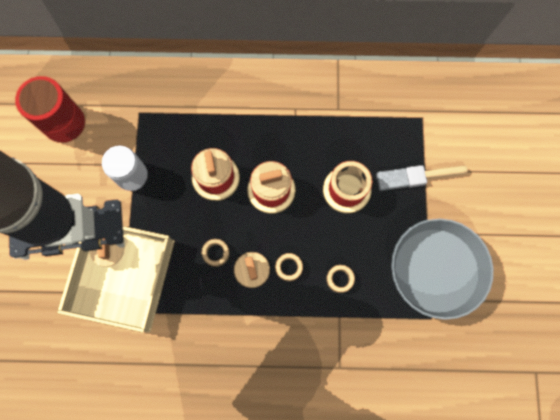

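The hoop at (289,267) got the announced knock. Plug C stands in the crate at (104,250) and shell C is open and seated. Next is A.

```bash
python3 -m inch '.71 -.935 0 0 0 .2;.71 -.935 0 0 0 .2;.71 -.935 0 0 0 .2;.71 -.935 0 0 0 .2;.71 -.935 0 0 0 .1;.71 -.935 0 0 0 0;.71 -.935 0 0 0 0;.71 -.93 0 0 0 0;0 0 0 0 0 0;0 0 0 0 0 0' .5 60
python3 -c "
from h import *
st(.6746,.1410,.055,103)"
```

```text
t: 23.98
eef_pos: [0.6725, 0.1401, 0.1066]
ee_rot: [-3.055, 1.569, -2.824]
force: [-0.1, 0.6, -0.7]
width: 0.0437
t 24.0 tcp [0.6725 0.1401 0.1066] toolx [-0.002 -0.001 -1.   ] jaw 103.2 q1 0.49 q6 -1.83 w 0.0437 F [-0.1  0.6 -0.7]
units [ 0.07  0.03 -1.72]
turn units -0.05
```

```bash
python3 -m inch '.07 .03 -.4 0 0 0;0 0 -.4 0 0 0;0 0 -.4 0 0 0;0 0 -.3 0 0 0;0 0 -.2 0 0 0;0 0 0 0 0 0' .5 60
python3 -m inch '0 0 0 0 0 0;0 0 0 0 0 0;0 0 0 0 0 0;0 0 0 0 0 0;0 0 0 0 0 0' 0 60
python3 -c "
from h import *
st(.6746,.1410,.055,103)"
```

```text
t: 24.72
eef_pos: [0.6751, 0.141, 0.0563]
ee_rot: [-2.919, 1.57, -2.687]
force: [0.6, 0.0, 0.0]
width: 0.0439
t: 25.35
eef_pos: [0.6755, 0.1417, 0.0571]
ee_rot: [0.599, 1.57, 0.831]
force: [-1.0, 3.2, 1.8]
width: 0.0157
t 25.4 tcp [0.6755 0.1417 0.0571] toolx [ 0.001  0.001 -1.   ] jaw 103.3 q1 0.49 q6 -1.83 w 0.0157 F [-1.   3.2  1.8]
units [-0.03 -0.02 -0.07]
turn units -0.06
```

```bash
python3 -m inch '0 0 0 0 0 1;0 0 0.012 0 0 1;0 0 0.012 0 0 1;0 0 0.012 0 0 1;0 0 0.012 0 0 1;0 0 0.012 0 0 1' 0 60
python3 -m inch '0 0 0 0 0 -1;0 0 0.012 0 0 -1;0 0 0.012 0 0 -1;0 0 0.012 0 0 -1;0 0 0.012 0 0 -1;0 0 0.012 0 0 -1;0 0 0.012 0 0 -1;0 0 0.012 0 0 -1;0 0 0.012 0 0 -1;0 0 0.012 0 0 -1;0 0 0.012 0 0 -1;0 0 0.012 0 0 -1'
python3 -m inch '0 0 0 0 0 1;0 0 0.012 0 0 1;0 0 0.012 0 0 1;0 0 0.012 0 0 1;0 0 0.012 0 0 1;0 0 0.012 0 0 1;0 0 0.012 0 0 1;0 0 0.012 0 0 1;0 0 0.012 0 0 1;0 0 0.012 0 0 1;0 0 0.012 0 0 1;0 0 0.012 0 0 1'
python3 - <<'E'
from h import *
st(); q=shot('scene')
m=np.ones(q['range_z'].shape,bool); c,uv=cloud(q,m)
d=np.hypot(c[:,0]-.675,c[:,1]-.141)
k=(d>.034)&(d<.045)&(c[:,2]>.05)
g=q['frame'][uv[k][:,1],uv[k][:,0]].astype(int); red=(g[:,0]>2*g[:,1])
print('red max z',np.percentile(c[k][red][:,2],[50,98]), 'flange pts z',np.percentile(c[k][~red][:,2],[10,50,90]))
E
```

```text
t: 26.1
eef_pos: [0.6748, 0.1418, 0.0579]
ee_rot: [1.643, 1.569, 2.401]
force: [-0.6, 3.9, -3.0]
width: 0.0157
t: 27.6
eef_pos: [0.675, 0.1409, 0.0618]
ee_rot: [-2.255, 1.57, -2.549]
force: [1.0, 0.2, -3.8]
width: 0.0155
t: 29.1
eef_pos: [0.6749, 0.1418, 0.0658]
ee_rot: [1.549, 1.57, 2.307]
force: [-0.4, 3.6, -3.0]
width: 0.0159
t 29.1 tcp [0.6749 0.1418 0.0658] toolx [-0.001  0.001 -1.   ] jaw 133.4 q1 0.49 q6 -1.30 w 0.0159 F [-0.4  3.6 -3. ]
red max z [0.06355275 0.07654425] flange pts z [0.09155692 0.32115473 0.46424806]
```

Shell A is seated (top of the red at 0.077) and the pull is 3 N. Continuing.

```bash
python3 -m inch '0 0 0 0 0 -1;0 0 0.012 0 0 -1;0 0 0.012 0 0 -1;0 0 0.012 0 0 -1;0 0 0.012 0 0 -1;0 0 0.012 0 0 -1;0 0 0.012 0 0 -1;0 0 0.012 0 0 -1;0 0 0.012 0 0 -1;0 0 0.012 0 0 -1;0 0 0.012 0 0 -1;0 0 0.012 0 0 -1'
python3 -m inch '0 0 0 0 0 1;0 0 0.012 0 0 1;0 0 0.012 0 0 1;0 0 0.012 0 0 1;0 0 0.012 0 0 1;0 0 0.012 0 0 1;0 0 0.012 0 0 1;0 0 0.012 0 0 1;0 0 0.012 0 0 1;0 0 0.012 0 0 1;0 0 0.012 0 0 1;0 0 0.012 0 0 1'
python3 -m inch '0 0 0 0 0 -1;0 0 0.012 0 0 -1;0 0 0.012 0 0 -1;0 0 0.012 0 0 -1;0 0 0.012 0 0 -1;0 0 0.012 0 0 -1;0 0 0.012 0 0 -1;0 0 0.012 0 0 -1;0 0 0.012 0 0 -1;0 0 0.012 0 0 -1;0 0 0.012 0 0 -1;0 0 0.012 0 0 -1'
python3 -m inch '0 0 0 0 0 1;0 0 0.012 0 0 1;0 0 0.012 0 0 1;0 0 0.012 0 0 1;0 0 0.012 0 0 1;0 0 0.012 0 0 1;0 0 0.012 0 0 1;0 0 0.012 0 0 1;0 0 0.012 0 0 1;0 0 0.012 0 0 1;0 0 0.012 0 0 1;0 0 0.012 0 0 1'
python3 -c "
from h import *
st()"
```

```text
t: 30.65
eef_pos: [0.6751, 0.1408, 0.0699]
ee_rot: [-2.13, 1.57, -2.426]
force: [0.5, 1.5, -3.4]
width: 0.0159
t: 32.15
eef_pos: [0.6751, 0.1419, 0.074]
ee_rot: [1.185, 1.57, 1.942]
force: [0.0, 5.2, -2.5]
width: 0.0156
t: 33.65
eef_pos: [0.6752, 0.1405, 0.0782]
ee_rot: [-1.87, 1.57, -2.166]
force: [-0.0, -0.1, -1.2]
width: 0.0153
t: 35.15
eef_pos: [0.6751, 0.1406, 0.0821]
ee_rot: [-3.003, 1.57, -2.247]
force: [0.0, -0.2, -1.5]
width: 0.0158
t 35.1 tcp [0.6751 0.1406 0.0821] toolx [-0.001 -0.001 -1.   ] jaw 133.4 q1 0.49 q6 -1.30 w 0.0158 F [ 0.  -0.2 -1.5]
```

```bash
python3 -m inch '0 0 .1 0 0 0;0 0 .3 0 0 0;0 0 .4 0 0 0;-.4 .4 0 0 0 0;-.88 .8 0 0 0 0;-.88 .8 0 0 0 0;-.88 .8 0 0 0 0;-.88 .8 0 0 0 0;-.88 .8 0 0 0 0;-.88 .8 0 0 0 0;-.88 .8 0 0 0 0;-.88 .8 0 0 0 0'
python3 -m inch '-.88 .8 0 0 0 0;-.5 .45 0 0 0 0;0 0 0 0 0 0;0 0 0 0 0 0'
python3 -c "
from h import *
st(.4092,.3836,.0060)"
```

```text
t: 36.65
eef_pos: [0.4505, 0.3462, 0.1068]
ee_rot: [0.455, 1.57, 1.21]
force: [-0.1, 0.5, -0.8]
width: 0.0155
t: 37.15
eef_pos: [0.4108, 0.3824, 0.1064]
ee_rot: [-2.43, 1.571, -1.675]
force: [0.6, 0.1, -0.4]
width: 0.0159
t 37.1 tcp [0.4108 0.3824 0.1064] toolx [-0. -0. -1.] jaw 133.3 q1 1.10 q6 -1.91 w 0.0159 F [ 0.6  0.1 -0.4]
units [-0.05  0.04 -3.35]
```

```bash
python3 -m inch '-.05 .04 -.5 0 0 0;0 0 -.8 0 0 0;0 0 -.8 0 0 0;0 0 -.6 0 0 0;0 0 -.3 0 0 0;0 0 -.2 0 0 0;0 0 -.08 0 0 0;0 0 0 0 0 0'
python3 -m inch '0 0 0 0 0 0;0 0 0 0 0 0;0 0 0 0 0 0;0 0 .5 0 0 0;0 0 .8 0 0 0;0 0 .8 0 0 0;0 0 .8 0 0 0;0 0 .5 0 0 0;0 0 0 0 0 0' .36 60
python3 - <<'E'
from h import *
st(.648,.0150,.108,194.4)
E
```

```text
t: 38.15
eef_pos: [0.4094, 0.3841, 0.0083]
ee_rot: [0.263, 1.57, 1.019]
force: [-0.9, -0.4, -1.2]
width: 0.0158
t: 39.28
eef_pos: [0.4097, 0.3846, 0.1115]
ee_rot: [0.308, 1.568, 1.063]
force: [-0.3, 1.2, -0.4]
width: 0.0315
t 39.3 tcp [0.4097 0.3846 0.1115] toolx [ 0.001  0.002 -1.   ] jaw 133.3 q1 1.10 q6 -1.92 w 0.0315 F [-0.3  1.2 -0.4]
units [  7.94 -12.32  -0.12]
turn units 12.22
```

```bash
python3 -m inch '.567 -.88 0 0 0 .9;.567 -.88 0 0 0 .9;.567 -.88 0 0 0 .9;.567 -.88 0 0 0 .9;.567 -.88 0 0 0 .9;.567 -.88 0 0 0 .9;.567 -.88 0 0 0 .9;.567 -.88 0 0 0 .9;.567 -.88 0 0 0 .9;.567 -.88 0 0 0 .9;.567 -.88 0 0 0 .9;.567 -.88 0 0 0 .9' .5 60
python3 -m inch '.567 -.88 0 0 0 .9;.567 -.88 0 0 0 .5;0 0 0 0 0 0;0 0 0 0 0 0'
python3 - <<'E'
from h import *
st(.648,.0150,.056,195)
q=shot('scene');m=np.ones(q['range_z'].shape,bool); c,_=cloud(q,m)
k=c[np.hypot(c[:,0]-.647,c[:,1]-.015)<.05]; print('scene bar B',bar(k,.108,.122))
E
```

```text
t: 40.78
eef_pos: [0.6132, 0.066, 0.1086]
ee_rot: [1.714, 1.569, -2.869]
force: [0.7, 0.8, 0.1]
width: 0.0434
t: 41.28
eef_pos: [0.6466, 0.0142, 0.1089]
ee_rot: [1.447, 1.569, -3.017]
force: [0.4, -0.2, 0.3]
width: 0.0441
t 41.3 tcp [0.6466 0.0142 0.1089] toolx [-0.002 -0.    -1.   ] jaw -165.8 q1 0.32 q6 -0.07 w 0.0441 F [ 0.4 -0.2  0.3]
units [ 0.05  0.03 -1.76]
turn units 0.16
scene bar B (array([0.6489, 0.0125]), array([0.045, 0.017]), -75.5, 100)
```

```bash
python3 -m inch '.05 0.02 -.4 0 0 0;0 0 -.4 0 0 0;0 0 -.4 0 0 0;0 0 -.4 0 0 0;0 0 -.16 0 0 0;0 0 0 0 0 0' .5 60
python3 -m inch '0 0 0 0 0 0;0 0 0 0 0 0;0 0 0 0 0 0;0 0 0 0 0 0;0 0 0 0 0 0' 0 60
python3 -m inch '0 0 0 0 0 1;0 0 0.012 0 0 1;0 0 0.012 0 0 1;0 0 0.012 0 0 1;0 0 0.012 0 0 1;0 0 0.012 0 0 1'
python3 -c "
from h import *
st()"
```

```text
t: 42.08
eef_pos: [0.6487, 0.0148, 0.0567]
ee_rot: [1.67, 1.57, -2.793]
force: [0.1, -0.1, 1.1]
width: 0.0439
t: 42.7
eef_pos: [0.6483, 0.0147, 0.0573]
ee_rot: [1.613, 1.57, -2.85]
force: [-3.8, 0.1, 2.9]
width: 0.0154
t: 43.45
eef_pos: [0.6487, 0.015, 0.0583]
ee_rot: [0.098, 1.57, 2.443]
force: [-0.1, 0.3, -2.5]
width: 0.0156
t 43.5 tcp [0.6487 0.015  0.0583] toolx [-0.001  0.    -1.   ] jaw -135.6 q1 0.32 q6 0.45 w 0.0156 F [-0.1  0.3 -2.5]
```

```bash
python3 -m inch '0 0 0 0 0 -1;0 0 0.012 0 0 -1;0 0 0.012 0 0 -1;0 0 0.012 0 0 -1;0 0 0.012 0 0 -1;0 0 0.012 0 0 -1;0 0 0.012 0 0 -1;0 0 0.012 0 0 -1;0 0 0.012 0 0 -1;0 0 0.012 0 0 -1;0 0 0.012 0 0 -1;0 0 0.012 0 0 -1'
python3 -m inch '0 0 0 0 0 1;0 0 0.012 0 0 1;0 0 0.012 0 0 1;0 0 0.012 0 0 1;0 0 0.012 0 0 1;0 0 0.012 0 0 1;0 0 0.012 0 0 1;0 0 0.012 0 0 1;0 0 0.012 0 0 1;0 0 0.012 0 0 1;0 0 0.012 0 0 1;0 0 0.012 0 0 1'
python3 -m inch '0 0 0 0 0 -1;0 0 0.012 0 0 -1;0 0 0.012 0 0 -1;0 0 0.012 0 0 -1;0 0 0.012 0 0 -1;0 0 0.012 0 0 -1;0 0 0.012 0 0 -1;0 0 0.012 0 0 -1;0 0 0.012 0 0 -1;0 0 0.012 0 0 -1;0 0 0.012 0 0 -1;0 0 0.012 0 0 -1'
python3 - <<'E'
from h import *
st(); q=shot('scene')
m=np.ones(q['range_z'].shape,bool); c,uv=cloud(q,m)
d=np.hypot(c[:,0]-.648,c[:,1]-.015)
k=(d>.034)&(d<.045)&(c[:,2]>.05)
g=q['frame'][uv[k][:,1],uv[k][:,0]].astype(int); red=(g[:,0]>2*g[:,1])
print('red max z',np.percentile(c[k][red][:,2],[50,98]))
E
```

```text
t: 44.95
eef_pos: [0.6478, 0.0148, 0.0619]
ee_rot: [1.985, 1.568, -3.004]
force: [-1.9, 0.2, -2.9]
width: 0.0157
t: 46.45
eef_pos: [0.6487, 0.015, 0.0661]
ee_rot: [0.116, 1.57, 2.461]
force: [-0.7, 0.1, -3.4]
width: 0.0153
t: 47.95
eef_pos: [0.6478, 0.0147, 0.0698]
ee_rot: [1.986, 1.568, -3.003]
force: [-2.8, -0.9, -2.5]
width: 0.0158
t 48.0 tcp [0.6478 0.0147 0.0698] toolx [-0.002 -0.    -1.   ] jaw 164.1 q1 0.32 q6 -0.60 w 0.0158 F [-2.8 -0.9 -2.5]
red max z [0.06385753 0.07633859]
```

```bash
python3 -m inch '0 0 0 0 0 1;0 0 0.012 0 0 1;0 0 0.012 0 0 1;0 0 0.012 0 0 1;0 0 0.012 0 0 1;0 0 0.012 0 0 1;0 0 0.012 0 0 1;0 0 0.012 0 0 1;0 0 0.012 0 0 1;0 0 0.012 0 0 1;0 0 0.012 0 0 1;0 0 0.012 0 0 1'
python3 -m inch '0 0 0 0 0 -1;0 0 0.012 0 0 -1;0 0 0.012 0 0 -1;0 0 0.012 0 0 -1;0 0 0.012 0 0 -1;0 0 0.012 0 0 -1;0 0 0.012 0 0 -1;0 0 0.012 0 0 -1;0 0 0.012 0 0 -1;0 0 0.012 0 0 -1;0 0 0.012 0 0 -1;0 0 0.012 0 0 -1'
python3 -m inch '0 0 0 0 0 1;0 0 0.012 0 0 1;0 0 0.012 0 0 1;0 0 0.012 0 0 1;0 0 0.012 0 0 1;0 0 0.012 0 0 1;0 0 0.012 0 0 1;0 0 0.012 0 0 1;0 0 0.012 0 0 1;0 0 0.012 0 0 1;0 0 0.012 0 0 1;0 0 0.012 0 0 1'
python3 -m inch '0 0 .05 0 0 0;0 0 .2 0 0 0;0 0 .4 0 0 0;0 0 .2 0 0 0;0 0 0 0 0 0'
python3 -c "
from h import *
st(.486,.285,.105)"
```

```text
t: 49.5
eef_pos: [0.6489, 0.015, 0.0744]
ee_rot: [-0.532, 1.57, 1.815]
force: [-1.1, -0.5, -2.4]
width: 0.0153
t: 51.0
eef_pos: [0.6495, 0.0151, 0.0788]
ee_rot: [-0.992, 1.57, 0.303]
force: [-0.5, 0.7, -0.8]
width: 0.0156
t: 52.5
eef_pos: [0.6495, 0.0151, 0.0828]
ee_rot: [-2.037, 1.57, 0.311]
force: [0.1, 0.7, -0.6]
width: 0.0158
t: 53.12
eef_pos: [0.6495, 0.015, 0.1093]
ee_rot: [-2.061, 1.569, 0.283]
force: [0.0, -0.2, -1.0]
width: 0.0154
t 53.1 tcp [0.6495 0.015  0.1093] toolx [ 0.002  0.001 -1.   ] jaw -135.7 q1 0.32 q6 0.45 w 0.0154 F [ 0.  -0.2 -1. ]
units [-5.45  9.   -0.14]
```

```bash
python3 -m inch '-.545 .9 0 0 0 0;-.545 .9 0 0 0 0;-.545 .9 0 0 0 0;-.545 .9 0 0 0 0;-.545 .9 0 0 0 0;-.545 .9 0 0 0 0;-.545 .9 0 0 0 0;-.545 .9 0 0 0 0;-.545 .9 0 0 0 0;-.545 .9 0 0 0 0;0 0 0 0 0 0;0 0 0 0 0 0'
python3 -c "
from h import *
st(.486,.285,.008)"
```

```text
t: 54.62
eef_pos: [0.4852, 0.2847, 0.1081]
ee_rot: [1.578, 1.57, -2.362]
force: [0.1, -0.3, -0.9]
width: 0.0155
t 54.6 tcp [0.4852 0.2847 0.1081] toolx [-0. -0. -1.] jaw -135.7 q1 0.88 q6 -0.11 w 0.0155 F [ 0.1 -0.3 -0.9]
units [ 0.03  0.01 -3.34]
```

```bash
python3 -m inch '.03 0 -.5 0 0 0;0 0 -.8 0 0 0;0 0 -.8 0 0 0;0 0 -.6 0 0 0;0 0 -.3 0 0 0;0 0 -.2 0 0 0;0 0 -.1 0 0 0;0 0 0 0 0 0'
python3 -m inch '0 0 0 0 0 0;0 0 0 0 0 0;0 0 0 0 0 0;0 0 .5 0 0 0;0 0 .8 0 0 0;0 0 .8 0 0 0;0 0 .8 0 0 0;0 0 .5 0 0 0;0 0 0 0 0 0' .36 60
python3 - <<'E'
from h import *
p=shot('top','t2.png')
for r in arm.masks_of(p,'hoop1'):
    c,_=cloud(p,np.array(r['mask'])); c=c[(c[:,2]>.014)&(c[:,2]<.03)]
    print('hoop',round(r['confidence'],2),np.round(np.multiply(r['extent'][:2],[560,420])),np.round((c.min(0)+c.max(0))/2,4),np.round(np.ptp(c,axis=0),3))
c=box(p,252,268,24); print('D',bar(c,.052,.07),bar(c,.022,.03))
b=bar(c,.052,.07)
if b: st(b[0][0],b[0][1],.11,b[2]+90)
E
```

```text
t: 55.62
eef_pos: [0.4865, 0.285, 0.0095]
ee_rot: [-1.505, 1.57, 0.839]
force: [-1.0, -0.9, -0.1]
width: 0.0157
t: 56.75
eef_pos: [0.4868, 0.2855, 0.1127]
ee_rot: [-1.507, 1.568, 0.837]
force: [-0.2, -0.3, -0.7]
width: 0.0315
hoop 0.77 [215. 252.] [0.5019 0.1329 0.0209] [0.054 0.053 0.012]
hoop 0.71 [342. 280.] [ 0.451  -0.1357  0.0212] [0.054 0.053 0.013]
hoop 0.6 [290. 266.] [ 0.4744 -0.0263  0.0205] [0.054 0.051 0.012]
D (array([0.4661, 0.0532]), array([0.046, 0.016]), 15.7, 173) (array([0.4668, 0.0532]), array([0.072, 0.07 ]), 1.4, 721)
t 56.9 tcp [0.4859 0.2846 0.1108] toolx [-0.001 -0.    -1.   ] jaw -135.7 q1 0.88 q6 -0.10 w 0.0313 F [-0.6 -0.6 -0.1]
units [-0.66 -7.71 -0.03]
turn units 12.29
```

View pics/t2.png

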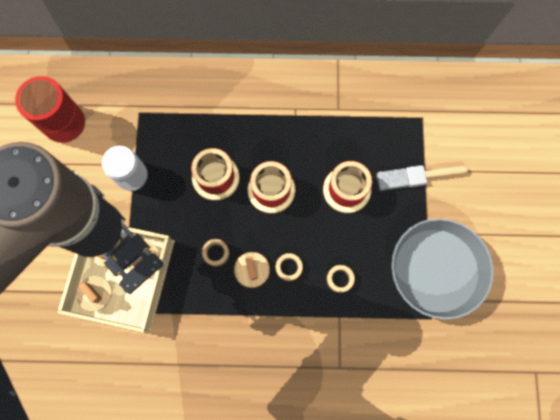

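All three shells are open and seated, and the hoops are at (215,252), (289,267) and (341,280). Plug D hasn't moved, at (252,268), so it is next.

```bash
python3 -m inch '-.055 -.64 0 0 0 1;-.055 -.64 0 0 0 1;-.055 -.64 0 0 0 1;-.055 -.64 0 0 0 1;-.055 -.64 0 0 0 1;-.055 -.64 0 0 0 1;-.055 -.64 0 0 0 1;-.055 -.64 0 0 0 1;-.055 -.64 0 0 0 1;-.055 -.64 0 0 0 1;-.055 -.64 0 0 0 1;-.055 -.64 0 0 0 1' .5 60
python3 -m inch '0 0 -.3 0 0 .2;0 0 0 0 0 0;0 0 0 0 0 0'
python3 -c "
from h import *
st(.467,.0525,-.001,105)"
```

```text
t: 58.35
eef_pos: [0.4657, 0.0535, 0.1101]
ee_rot: [0.195, 1.569, -2.695]
force: [0.4, -0.4, -0.2]
width: 0.0435
t: 58.72
eef_pos: [0.4664, 0.0548, 0.1019]
ee_rot: [0.358, 1.57, -2.517]
force: [0.8, 0.1, -0.5]
width: 0.0438
t 58.7 tcp [0.4664 0.0548 0.1019] toolx [-0.001 -0.001 -1.   ] jaw -74.7 q1 0.54 q6 1.30 w 0.0438 F [ 0.8  0.1 -0.5]
units [ 0.02 -0.08 -3.43]
turn units -0.05
```

```bash
python3 -m inch '0 -.08 -.6 0 0 0;0 0 -.8 0 0 0;0 0 -.8 0 0 0;0 0 -.6 0 0 0;0 0 -.4 0 0 0;0 0 -.2 0 0 0;0 0 0 0 0 0' .5 60
python3 -m inch '0 0 0 0 0 0;0 0 0 0 0 0;0 0 0 0 0 0;0 0 0 0 0 0;0 0 0 0 0 0' 0 60
python3 -m inch '0 0 .5 0 0 0;0 0 .8 0 0 0;0 0 .8 0 0 0;0 0 .5 0 0 0;0 0 0 0 0 0'
python3 -c "
from h import *
st(.3936,.303,.1)"
```

```text
t: 59.6
eef_pos: [0.4666, 0.0522, 0.0002]
ee_rot: [0.599, 1.571, -2.275]
force: [0.2, -0.7, -0.2]
width: 0.0436
t: 60.22
eef_pos: [0.4667, 0.0522, 0.0006]
ee_rot: [-3.015, 1.57, 0.394]
force: [-0.4, 0.8, 5.0]
width: 0.0157
t: 60.85
eef_pos: [0.467, 0.0524, 0.0789]
ee_rot: [-2.855, 1.569, 0.553]
force: [0.3, 0.6, -1.2]
width: 0.0156
t 60.9 tcp [0.467  0.0524 0.0789] toolx [ 0.002  0.001 -1.   ] jaw -74.7 q1 0.53 q6 1.31 w 0.0156 F [ 0.3  0.6 -1.2]
units [-2.45  8.35  0.7 ]
```

```bash
python3 -m inch '0 0 .7 0 0 0;-.27 .93 0 0 0 0;-.27 .93 0 0 0 0;-.27 .93 0 0 0 0;-.27 .93 0 0 0 0;-.27 .93 0 0 0 0;-.27 .93 0 0 0 0;-.27 .93 0 0 0 0;-.27 .93 0 0 0 0;-.27 .9 0 0 0 0;0 0 0 0 0 0;0 0 0 0 0 0'
python3 - <<'E'
from h import *
st(.3936,.303,.010)
p=shot('top'); c=box(p,118,276,58)
import itertools
q=shot('scene'); c2,_=cloud(q,np.ones((420,560),bool))
print('plugs near crate: S3',bar(c2[np.hypot(c2[:,0]-.409,c2[:,1]-.384)<.045],.05,.075),'S2',bar(c2[np.hypot(c2[:,0]-.486,c2[:,1]-.285)<.045],.05,.075))
E
```

```text
t: 62.35
eef_pos: [0.3931, 0.3015, 0.0982]
ee_rot: [0.654, 1.569, -2.221]
force: [0.7, -0.7, -2.1]
width: 0.0156
t 62.4 tcp [0.3931 0.3015 0.0982] toolx [-0.001 -0.002 -1.   ] jaw -74.7 q1 1.05 q6 0.79 w 0.0156 F [ 0.7 -0.7 -2.1]
units [ 0.02  0.05 -2.94]
plugs near crate: S3 (array([0.413 , 0.3925]), array([0.07 , 0.038]), 80.6, 114) S2 (array([0.4884, 0.276 ]), array([0.064, 0.035]), -80.7, 76)
```

```bash
python3 -m inch '0 .05 -.5 0 0 0;0 0 -.8 0 0 0;0 0 -.7 0 0 0;0 0 -.5 0 0 0;0 0 -.2 0 0 0;0 0 -.15 0 0 0;0 0 0 0 0 0'
python3 -m inch '0 0 -.05 0 0 0;0 0 0 0 0 0'
python3 -c "
from h import *
st()"
```

```text
t: 63.32
eef_pos: [0.3937, 0.3037, 0.0137]
ee_rot: [2.931, 1.571, 0.056]
force: [-0.4, -1.0, -1.4]
width: 0.0155
t: 63.58
eef_pos: [0.3937, 0.304, 0.0125]
ee_rot: [-2.385, 1.57, 1.023]
force: [0.1, 0.8, -1.1]
width: 0.0159
t 63.6 tcp [0.3937 0.304  0.0125] toolx [ 0.     0.001 -1.   ] jaw -74.7 q1 1.05 q6 0.78 w 0.0159 F [ 0.1  0.8 -1.1]
```

```bash
python3 -m inch '0 0 -.15 0 0 0;0 0 0 0 0 0'; python3 -m inch '0 0 0 0 0 0;0 0 0 0 0 0;0 0 0 0 0 0;0 0 .5 0 0 0;0 0 .8 0 0 0;0 0 .8 0 0 0;0 0 .8 0 0 0;0 0 .5 0 0 0;0 0 0 0 0 0' .36 60
python3 -m inch '.6 -.95 0 0 0 0;.6 -.95 0 0 0 0;.6 -.95 0 0 0 0;.6 -.95 0 0 0 0;.6 -.95 0 0 0 0;.6 -.95 0 0 0 0;0 0 0 0 0 0;0 0 0 0 0 0' 1 20
python3 -c "
from h import *
st(.502,.133,-.031)"
```

```text
t: 63.82
eef_pos: [0.3934, 0.3035, 0.0074]
ee_rot: [0.618, 1.57, -2.257]
force: [-0.3, 0.2, -1.4]
width: 0.0159
t: 64.95
eef_pos: [0.394, 0.3044, 0.1106]
ee_rot: [-2.384, 1.569, 1.024]
force: [-1.2, 0.5, -0.8]
width: 0.0315
t: 65.95
eef_pos: [0.5011, 0.1325, 0.1088]
ee_rot: [0.22, 1.569, -2.656]
force: [0.1, 0.0, -0.0]
width: 0.0875
t 66.0 tcp [0.5011 0.1325 0.1088] toolx [-0.001 -0.001 -1.   ] jaw -74.8 q1 0.64 q6 1.20 w 0.0875 F [ 0.1  0.  -0. ]
units [ 0.03  0.02 -4.66]
```

Plug D is placed. I'll lower over the hoop and stop a little high to check the clearance.

```bash
python3 -m inch '.03 .02 -.8 0 0 0;0 0 -.8 0 0 0;0 0 -.8 0 0 0;0 0 -.8 0 0 0;0 0 -.5 0 0 0;0 0 -.4 0 0 0;0 0 -.2 0 0 0;0 0 0 0 0 0'
python3 - <<'E'
from h import *
st(.502,.133,-.031); q=shot('scene')
a=cv2.resize(q['frame'][130:260,220:400],(774,559),interpolation=cv2.INTER_CUBIC)
cv2.imwrite('pics/c5.png',a[:,:,::-1])
E
```

```text
t: 66.95
eef_pos: [0.5025, 0.1334, -0.0193]
ee_rot: [0.572, 1.571, -2.303]
force: [0.4, -0.3, -0.1]
width: 0.0876
t 67.0 tcp [ 0.5025  0.1334 -0.0193] toolx [-0. -0. -1.] jaw -74.7 q1 0.64 q6 1.20 w 0.0876 F [ 0.4 -0.3 -0.1]
units [-0.02 -0.01 -0.39]
```

View pics/c5.png

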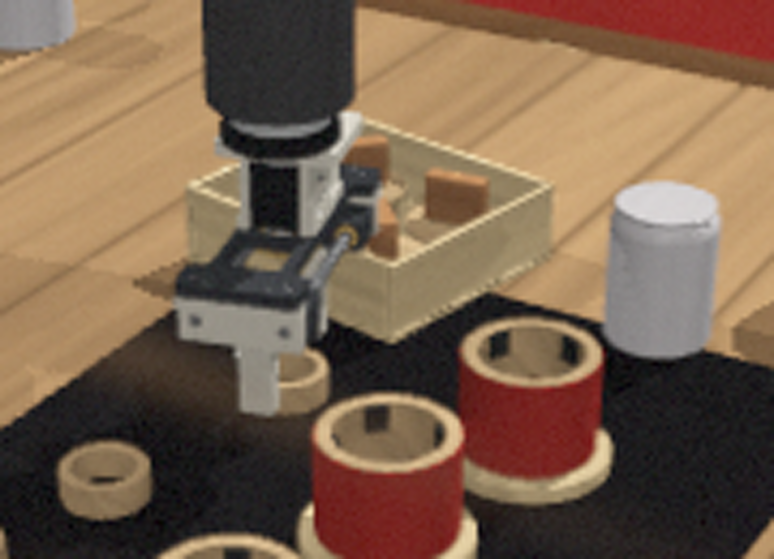

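The fingers straddle the hoop, but at this yaw the gripper body's end would overlap the crate wall in plan. I'll rise, turn by −80°, and then go down.

```bash
python3 -m inch '0 0 .7 0 0 0;0 0 .9 0 0 -1;0 0 0 0 0 -1;0 0 0 0 0 -1;0 0 0 0 0 -1;0 0 0 0 0 -1;0 0 0 0 0 -1;0 0 0 0 0 -1;0 0 0 0 0 -1;0 0 0 0 0 -1;0 0 0 0 0 -1;0 0 0 0 0 -1'
python3 -m inch '0 0 0 0 0 -1;0 0 0 0 0 -1;0 0 0 0 0 -1;0 0 0 0 0 -1;0 0 0 0 0 0;0 0 0 0 0 0'
python3 -c "
from h import *
st(.502,.133,-.031)"
```

```text
t: 68.5
eef_pos: [0.5029, 0.1336, 0.0296]
ee_rot: [-1.85, 1.569, 0.595]
force: [-0.5, -0.3, 0.0]
width: 0.0878
t: 69.25
eef_pos: [0.5027, 0.1335, 0.0292]
ee_rot: [-1.512, 1.57, 0.589]
force: [-0.7, 0.4, -0.4]
width: 0.0879
t 69.2 tcp [0.5027 0.1335 0.0292] toolx [ 0.001  0.    -1.   ] jaw -149.6 q1 0.64 q6 -0.11 w 0.0879 F [-0.7  0.4 -0.4]
units [-0.02 -0.02 -2.01]
```

```bash
python3 -m inch '0 0 -.6 0 0 0;0 0 -.6 0 0 0;0 0 -.4 0 0 0;0 0 -.2 0 0 0;0 0 -.14 0 0 0;0 0 0 0 0 0'
python3 -m inch '0 0 0 0 0 0;0 0 0 0 0 0;0 0 0 0 0 0;0 0 0 0 0 0;0 0 0 0 0 0;0 0 0 0 0 0' .4 20
python3 -m inch '0 0 .3 0 0 0;0 0 .6 0 0 0;0 0 .9 0 0 0;0 0 .9 0 0 0;0 0 .6 0 0 0;0 0 0 0 0 0'
python3 -c "
from h import *
st(.475,-.345,.07)"
```

```text
t: 70.0
eef_pos: [0.5026, 0.1334, -0.0294]
ee_rot: [-2.952, 1.571, -0.852]
force: [-0.7, 0.3, 0.2]
width: 0.0874
t: 70.75
eef_pos: [0.5026, 0.1334, -0.0293]
ee_rot: [-1.744, 1.571, 0.355]
force: [-0.6, -0.4, 2.8]
width: 0.0577
t: 71.5
eef_pos: [0.5034, 0.134, 0.0713]
ee_rot: [-1.504, 1.567, 0.596]
force: [-0.2, 0.2, -0.3]
width: 0.0577
t 71.5 tcp [0.5034 0.134  0.0713] toolx [ 0.003  0.002 -1.   ] jaw -149.7 q1 0.64 q6 -0.11 w 0.0577 F [-0.2  0.2 -0.3]
units [ -0.95 -15.97  -0.04]
```

```bash
python3 -m inch '-.11 -.98 0 0 0 0;-.11 -.98 0 0 0 0;-.11 -.98 0 0 0 0;-.11 -.98 0 0 0 0;-.11 -.98 0 0 0 0;-.11 -.98 0 0 0 0;-.11 -.98 0 0 0 0;-.11 -.98 0 0 0 0;-.11 -.98 0 0 0 0;-.11 -.98 0 0 0 0;-.11 -.98 0 0 0 0;-.11 -.98 0 0 0 0'
python3 -m inch '-.11 -.98 0 0 0 0;-.11 -.98 0 0 0 0;-.11 -.98 0 0 0 0;0 0 0 0 0 0;0 0 0 0 0 0'
python3 - <<'E'
from h import *
st(.453,-.307,-.018); p=shot('top')
m=np.zeros((420,560),bool); m[210:330,385:500]=1
c,_=cloud(p,m); t=c[(c[:,2]>.043)&(c[:,2]<.056)&(c[:,1]<-.22)&(c[:,1]>-.46)]; print('rim',cv2.minEnclosingCircle(t[:,:2].astype(np.float32)))
E
```

```text
t: 73.0
eef_pos: [0.4621, -0.2202, 0.0688]
ee_rot: [0.82, 1.569, 2.92]
force: [0.4, -0.6, -0.2]
width: 0.0569
t: 73.62
eef_pos: [0.4524, -0.3073, 0.0688]
ee_rot: [0.6, 1.569, 2.699]
force: [0.1, -0.4, -0.8]
width: 0.0577
t 73.6 tcp [ 0.4524 -0.3073  0.0688] toolx [-0.001  0.001 -1.   ] jaw -149.8 q1 -0.24 q6 0.77 w 0.0577 F [ 0.1 -0.4 -0.8]
units [ 0.02  0.01 -2.89]
rim ((0.41044116020202637, -0.36729541420936584), 0.07753274589776993)
```

```bash
python3 -m inch '0 0 -.7 0 0 0;0 0 -.7 0 0 0;0 0 -.6 0 0 0;0 0 -.3 0 0 0;0 0 -.2 0 0 0;0 0 0 0 0 0'
python3 -m inch '0 0 0 0 0 0;0 0 0 0 0 0;0 0 0 0 0 0;0 0 .6 0 0 0;0 0 .8 0 0 0;0 0 .8 0 0 0;0 0 0 0 0 0;0 0 0 0 0 0' .75 20
python3 -c "
from h import *
st(.4505,-.1357,.05)"
```

```text
t: 74.42
eef_pos: [0.4531, -0.3074, -0.0054]
ee_rot: [1.002, 1.571, 3.101]
force: [0.3, -0.1, 0.3]
width: 0.0578
t: 75.42
eef_pos: [0.4526, -0.3075, 0.0602]
ee_rot: [-0.029, 1.57, 2.07]
force: [-0.6, -0.9, -0.9]
width: 0.0658
t 75.4 tcp [ 0.4526 -0.3075  0.0602] toolx [-0.  0. -1.] jaw -149.7 q1 -0.24 q6 0.77 w 0.0658 F [-0.6 -0.9 -0.9]
units [-0.07  5.73 -0.34]
```

```bash
python3 -m inch '0 .9 0 0 0 0;0 .96 0 0 0 0;0 .96 0 0 0 0;0 .96 0 0 0 0;-.07 .96 0 0 0 0;0 .96 0 0 0 0;0 0 0 0 0 0;0 0 0 0 0 0' 1 20
python3 - <<'E'
from h import *
p=shot('top')
for r in arm.masks_of(p,'hoop1'):
    c,_=cloud(p,np.array(r['mask'])); c=c[(c[:,2]>.008)&(c[:,2]<.04)]
    if len(c): print('hoop',round(r['confidence'],2),np.round(np.multiply(r['extent'][:2],[560,420])),np.round((c.min(0)+c.max(0))/2,4),np.round(np.ptp(c,axis=0),3))
st(.4505,-.1357,-.029)
E
```

```text
t: 76.42
eef_pos: [0.4505, -0.1367, 0.06]
ee_rot: [1.154, 1.57, -3.03]
force: [0.7, 0.2, -0.6]
width: 0.0875
hoop 0.59 [424. 280.] [ 0.4532 -0.3068  0.0204] [0.055 0.055 0.024]
hoop 0.45 [336. 288.] [ 0.4325 -0.125   0.0176] [0.017 0.027 0.018]
t 76.5 tcp [ 0.4506 -0.1371  0.0601] toolx [-0.001 -0.    -1.   ] jaw -149.8 q1 0.12 q6 0.40 w 0.0877 F [0.5 0.9 0.3]
units [-0.    0.05 -2.97]
```

Hoop 1 lies in the basin. Next I'll take the second hoop.

```bash
python3 -m inch '0 .05 -.8 0 0 0;0 0 -.8 0 0 0;0 0 -.7 0 0 0;0 0 -.4 0 0 0;0 0 -.2 0 0 0;0 0 -.07 0 0 0;0 0 0 0 0 0'
python3 -m inch '0 0 0 0 0 0;0 0 0 0 0 0;0 0 0 0 0 0;0 0 0 0 0 0;0 0 0 0 0 0;0 0 0 0 0 0' .4 20
python3 -m inch '0 0 .3 0 0 0;0 0 .6 0 0 0;0 0 .9 0 0 0;0 0 .9 0 0 0;0 0 .6 0 0 0;0 0 0 0 0 0'
python3 -c "
from h import *
st(.497,-.385,.07)"
```

```text
t: 77.4
eef_pos: [0.4512, -0.1352, -0.0282]
ee_rot: [-2.05, 1.57, 0.05]
force: [-0.1, 0.5, -0.0]
width: 0.0875
t: 78.15
eef_pos: [0.451, -0.1351, -0.0284]
ee_rot: [-2.018, 1.571, 0.081]
force: [-0.5, 0.5, 3.3]
width: 0.0575
t: 78.9
eef_pos: [0.4519, -0.1351, 0.0721]
ee_rot: [-2.011, 1.567, 0.088]
force: [-0.4, -0.4, 0.0]
width: 0.0571
t 78.9 tcp [ 0.4519 -0.1351  0.0721] toolx [ 0.003  0.    -1.   ] jaw -149.7 q1 0.13 q6 0.40 w 0.0571 F [-0.4 -0.4  0. ]
units [ 1.5  -8.33 -0.07]
```

```bash
python3 -m inch '.17 -.92 0 0 0 0;.17 -.92 0 0 0 0;.17 -.92 0 0 0 0;.17 -.92 0 0 0 0;.17 -.92 0 0 0 0;.17 -.92 0 0 0 0;.17 -.92 0 0 0 0;.17 -.92 0 0 0 0;.17 -.92 0 0 0 0;0 0 0 0 0 0;0 0 0 0 0 0'
python3 -m inch '0 0 -.7 0 0 0;0 0 -.7 0 0 0;0 0 -.6 0 0 0;0 0 -.3 0 0 0;0 0 -.2 0 0 0;0 0 0 0 0 0'
python3 -m inch '0 0 0 0 0 0;0 0 0 0 0 0;0 0 0 0 0 0;0 0 .6 0 0 0;0 0 .8 0 0 0;0 0 .8 0 0 0;0 0 0 0 0 0;0 0 0 0 0 0' .75 20
python3 -c "
from h import *
st(.4745,-.0263,.06)"
```

```text
t: 80.28
eef_pos: [0.496, -0.383, 0.0694]
ee_rot: [0.514, 1.569, 2.612]
force: [-0.1, 0.1, 0.8]
width: 0.0571
t: 81.03
eef_pos: [0.4968, -0.3834, -0.0047]
ee_rot: [0.815, 1.571, 2.914]
force: [-0.1, -0.3, -0.7]
width: 0.0569
t: 82.02
eef_pos: [0.4968, -0.3835, 0.0621]
ee_rot: [-2.253, 1.57, -0.154]
force: [-0.1, 0.8, -0.3]
width: 0.066
t 82.0 tcp [ 0.4968 -0.3835  0.0621] toolx [ 0.001 -0.    -1.   ] jaw -149.7 q1 -0.35 q6 0.88 w 0.0660 F [-0.1  0.8 -0.3]
units [-0.74 11.91 -0.07]
```

```bash
python3 - <<'E'
from h import *
p=shot('top')
for r in arm.masks_of(p,'hoop1'):
    c,_=cloud(p,np.array(r['mask'])); c=c[(c[:,2]>.014)&(c[:,2]<.04)]
    if len(c): print('hoop',round(r['confidence'],2),np.round(np.multiply(r['extent'][:2],[560,420])),np.round((c.min(0)+c.max(0))/2,4),np.round(np.ptp(c,axis=0),3))
E
python3 -m inch '-.06 .99 0 0 0 0;-.06 .99 0 0 0 0;-.06 .99 0 0 0 0;-.06 .99 0 0 0 0;-.06 .99 0 0 0 0;-.06 .99 0 0 0 0;-.06 .99 0 0 0 0;-.06 .99 0 0 0 0;-.06 .99 0 0 0 0;-.06 .99 0 0 0 0;-.07 .99 0 0 0 0;-.07 .99 0 0 0 0' 1 20
python3 -m inch '0 0 0 0 0 0;0 0 0 0 0 0'
python3 -c "
from h import *
st(.4745,-.0263,-.029)"
```

```text
hoop 0.68 [289. 267.] [ 0.4741 -0.0253  0.0205] [0.054 0.053 0.013]
t: 83.62
eef_pos: [0.4741, -0.0263, 0.061]
ee_rot: [1.388, 1.57, -2.796]
force: [0.3, 0.2, -0.0]
width: 0.0874
t: 83.88
eef_pos: [0.4743, -0.0273, 0.0611]
ee_rot: [1.389, 1.57, -2.794]
force: [-0.2, -0.4, 0.1]
width: 0.0877
t 83.9 tcp [ 0.4743 -0.0273  0.0611] toolx [-0.001 -0.    -1.   ] jaw -149.7 q1 0.36 q6 0.17 w 0.0877 F [-0.2 -0.4  0.1]
units [ 0.01  0.03 -3.  ]
```

```bash
python3 -m inch '0 .05 -.8 0 0 0;0 0 -.8 0 0 0;0 0 -.7 0 0 0;0 0 -.4 0 0 0;0 0 -.2 0 0 0;0 0 -.08 0 0 0;0 0 0 0 0 0'
python3 -m inch '0 0 0 0 0 0;0 0 0 0 0 0;0 0 0 0 0 0;0 0 0 0 0 0;0 0 0 0 0 0;0 0 0 0 0 0' .4 20
python3 -m inch '0 0 .3 0 0 0;0 0 .6 0 0 0;0 0 .9 0 0 0;0 0 .9 0 0 0;0 0 .6 0 0 0;0 0 0 0 0 0'
python3 -m inch '.1 -.9 0 0 0 0;.1 -.95 0 0 0 0;.1 -.95 0 0 0 0;.1 -.95 0 0 0 0;.1 -.95 0 0 0 0;.1 -.95 0 0 0 0;.1 -.95 0 0 0 0;.1 -.95 0 0 0 0;.1 -.95 0 0 0 0;.1 -.95 0 0 0 0;0 0 0 0 0 0;0 0 0 0 0 0'
python3 -c "
from h import *
st(.506,-.327,.003)"
```

```text
t: 84.75
eef_pos: [0.4749, -0.0256, -0.0276]
ee_rot: [-1.827, 1.57, 0.272]
force: [-0.2, -0.1, -0.5]
width: 0.0877
t: 85.5
eef_pos: [0.4746, -0.0256, -0.0279]
ee_rot: [-1.873, 1.571, 0.226]
force: [-0.9, 0.5, 3.6]
width: 0.0571
t: 86.25
eef_pos: [0.4756, -0.0253, 0.0727]
ee_rot: [-1.789, 1.567, 0.31]
force: [0.0, 0.1, -1.5]
width: 0.0567
t: 87.75
eef_pos: [0.5038, -0.3087, 0.0702]
ee_rot: [0.621, 1.569, 2.72]
force: [0.4, 0.3, -0.7]
width: 0.0573
t 87.8 tcp [ 0.5038 -0.3087  0.0702] toolx [-0.001  0.001 -1.   ] jaw -149.8 q1 -0.22 q6 0.75 w 0.0573 F [ 0.4  0.3 -0.7]
units [ 0.07 -0.61 -2.24]
```

```bash
python3 -m inch '.07 -.61 0 0 0 0;0 0 -.7 0 0 0;0 0 -.7 0 0 0;0 0 -.5 0 0 0;0 0 -.3 0 0 0;0 0 0 0 0 0'
python3 -m inch '0 0 0 0 0 0;0 0 0 0 0 0;0 0 0 0 0 0;0 0 .6 0 0 0;0 0 .8 0 0 0;0 0 .8 0 0 0;0 0 .8 0 0 0;0 0 .8 0 0 0;0 0 0 0 0 0;0 0 0 0 0 0' .72 20
python3 -m inch '0 .9 .5 0 0 0;0 .9 .5 0 0 0;0 .9 0 0 0 0;0 .9 0 0 0 0;0 .9 0 0 0 0;0 .9 0 0 0 0;0 .9 0 0 0 0;0 0 0 0 0 0'
python3 - <<'E'
from h import *
st(); p=shot('top','t3.png'); q=shot('scene','s3.png')
cv2.imwrite('pics/f.png',cv2.resize(np.vstack([p['frame'][120:340],q['frame'][130:380]])[:,:,::-1],(700,588)))
E
```

```text
t: 88.5
eef_pos: [0.5065, -0.3273, 0.0046]
ee_rot: [0.83, 1.57, 2.93]
force: [0.1, -0.6, 1.3]
width: 0.0574
t: 89.75
eef_pos: [0.5064, -0.3272, 0.1188]
ee_rot: [-0.397, 1.571, 1.702]
force: [-0.1, 0.4, -0.1]
width: 0.0628
t: 90.75
eef_pos: [0.5062, -0.1371, 0.1483]
ee_rot: [0.907, 1.57, 3.009]
force: [-0.4, -0.4, 0.4]
width: 0.0628
t 90.8 tcp [ 0.5062 -0.1371  0.1483] toolx [-0.001  0.    -1.   ] jaw -149.6 q1 0.11 q6 0.42 w 0.0628 F [-0.4 -0.4  0.4]
```

View pics/f.png

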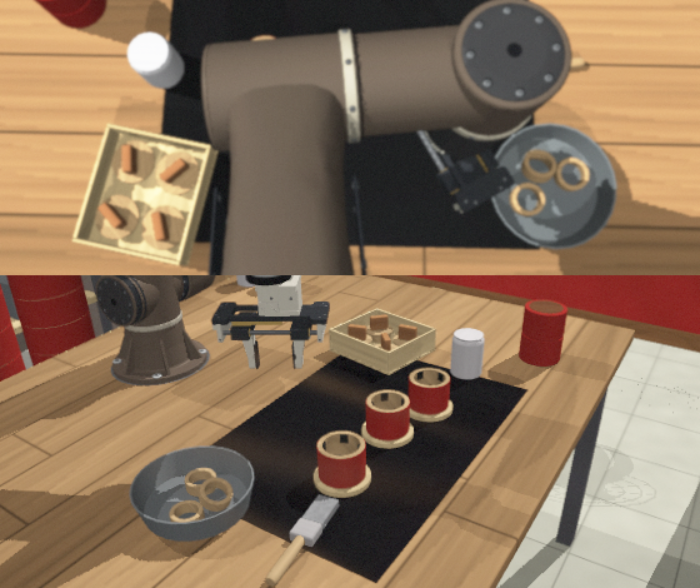

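The final view shows four plugs upright in the box, three hoops in the basin (one slightly tilted against another), the shells open, and the tin and brush where they were. One numeric check, then I'll hand in.

Run:
```python
from h import *
q=shot('scene'); c,uv=cloud(q,np.ones((420,560),bool))
for n,x,y in [('A',.675,.141),('B',.648,.015),('C',.651,-.153)]:
    d=np.hypot(c[:,0]-x,c[:,1]-y); k=(d>.033)&(d<.044)&(c[:,2]>.05)&(c[:,2]<.13); print(n,'rim z',np.percentile(c[k][:,2],98).round(4))
k=np.hypot(c[:,0]-.475,c[:,1]+.345)<.075; print('basin content max z',np.percentile(c[k][:,2],99).round(3))
for n in ['tin','brush']:
    r=arm.masks_of(q,n)
    if r: cc,_=cloud(q,np.array(r[0]['mask'])); print(n,np.round((cc.min(0)+cc.max(0))/2,3))
print(arm.job_done(), arm.get_state()['t'])
```

```text
A rim z 0.0793
B rim z 0.0791
C rim z 0.0792
basin content max z 0.046
tin [0.679 0.368 0.05 ]
brush [ 0.682 -0.313  0.01 ]
the job is handed in; nothing more can be done
the job is handed in; nothing more can be done
```

The job is done and handed in at about 91 s of the 210 s allowed. I twisted plugs C, A and B out of their shells with ±30° sweeps and a slow pull. They went into the plywood box along with the loose plug D, and all three hoops went into the basin.

**Last checks:**
- **Shells:** all three rims read 79 mm against the nominal 78 mm, so the shells are seated. I measured shells A and B partway through pulling, and shell C I judged from the picture. All three were down, with a pull of about 3 N.
- **Plugs:** the final picture shows four plugs upright in the box.
- **Hoops:** three hoops lie in the basin, one tilted against another. The highest point inside is 46 mm, below the 50 mm rim.
- **Tin and brush:** the picture shows both where they were. The brush measured within 9 mm of its first reading. The tin's middle read about 19 mm further left than at first, but the two readings came from different cameras, so I put that down to the view.

**What went wrong or disagreed:**
- **Tool height:** the reported tool height was about 37 mm lower than the finger tips in the camera pictures. My first grip on plug C therefore closed on air, and I corrected for the offset from then on.
- **Hoop knocked aside:** one hoop was knocked a few centimetres during the run, and I found it again before picking it up.
- **Box clearance:** I turned the gripper at the first hoop because its body would have come too close to the box wall.

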